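Each treat jar its own lid

ROBOT

A 6-joint arm with a two-finger parallel gripper is mounted at the origin on the work surface. World frame = base frame: x ahead of the robot, y to its left, z up, the work surface at z = 0. Lengths are in m, angles in rad, forces in N, time in s.
With the tool pointing down it reaches from about 0.325 to 0.75 m from the base axis. Payload 7.6 kg.
Tool frame: the origin (TCP) lies midway between the tips of the shut fingers; the grasp point (between the pads) lies 19 mm behind it; z points along the fingers, y is the line along which they close (so a half turn about z gives the same grasp; the last joint's range is limited). The gripper opens to 85 mm and grips with 20 to 120 N. Pads are 22 mm wide; open, the fingers measure 114 mm over their backs; the gripper's body (76 mm by 85 mm) begins 54 mm behind the grasp point. The pads swing forward as they close: fully open they stand 13 mm farther back than shut.
Start: joints at [1.123, 0.052, 1.401, -0, 1.689, -0.07], TCP at [0.194, 0.488, 0.231] pointing down, gripper open.
Joint ranges: [-2.9, 2.9], [-0.91, 2.17], [0.12, 2.37], [-1.06, 4.2], [0.26, 2.73], [-2.93, 2.93]. Speed limits (rad/s): [2.57, 2.57, 3.01, 3.14, 3.14, 3.14].

INTERFACE

Orientations are given as a 3x3 rotation matrix whose columns are the frame's x, y, z axes.
In Python, from bench import arm, snapshot, job gives the robot as it stands. The module is installed in compiled form; this text tells all that it offers.
- The arm moves only by the shell command python3 -m creep 'ROWS' [FORCE]. ROWS is JSON, a list of rows, each an object of numbers: "tx", "ty", "tz": the shift along the tool's x, y, z normalised to -1 to 1, where 1 is 10 cm; "ax", "ay", "az": the turn, a rotation vector about the tool's x, y, z normalised to -1 to 1, where 1 is 2 rad; "hand": the closure, from -1 (fully open) to 1 (shut). A call has 1 to 5 rows; each row is the pose to reach, as a shift and turn from the pose commanded when the call began, along the tool's axes at that moment; what a row does not reach only later rows make up. A row lasts 1/12 s, in which the tool goes at most 41.7 mm and 7.16 degrees, less where a joint would pass 70% of its speed; a pose out of reach is approached as far as the arm can. A call with a number of a shift or a turn outside -1 to 1 is refused whole. A call with a gripper value outside its range is refused whole. The fingers move at their own pace and stop on an object; FORCE is the grip in N (left out, the last holds). Time passes only in rows, so rows that repeat a pose let the fingers close. It gives the time, the measured TCP pose, the force, the opening and the grip force at its end, in the units of the state.
- arm.observe(): the state, without advancing time (a new reading comes with each control period).
- snapshot(name): name is "scene" or "top"; returns a dict with "img" (480x640x3 uint8, red, green, blue), "z_map" (480x640 float32, m along the optical axis (not along the pixel's ray), 0 where there is no reading), "fx", "fy", "cx", "cy" (pixels), "distortion" ([k1, k2, p1, p2, k3] as OpenCV has them; the pictures are not rectified), "rvec" (rotation vector, rad) and "tvec" (3), from world to camera coordinates, as OpenCV has them. Camera axes: x right, y down, z forward; pixel columns grow to the right and rows downward; lengths in m; the calibration is good to about 2 mm. A picture is of the moment at which its call begins.
- job.sign_off(): hands the job in; it is judged then, once.
The state is a dict: "t": time; "joints": joint angles; "qd": joint speeds; "joint_torque": joint torques, N m; "ee_pos": TCP position; "orientation": TCP orientation; "wrist_force": force on the tool from outside, world axes, zero at the start; "ft_torque": the same for the moment, N m; "gripper_width": finger opening in m; "grip_force": force on a finger pad.
Only numpy, scipy, OpenCV 4.12 (cv2) and the standard library are available. Lean on these libraries where they do the work, as an engineer would, in place of code of your own. Each camera call takes 0.05 s, during which the arm holds its last target. There are 200 camera calls.

TASK

The lids of the treatment counter's four glass jars are mixed up: the square lid sits on the round jar, the round lid on the square jar, and the other two lie on the counter. Put every lid on the jar of its own shape and size, pushed home so that its plate lies flat on the rim all round. Set each lid down on its glass gently, without dropping it, and leave the jars standing where they are.

Things in the scene. Friction and masses are not known exactly. Their poses are not given: they have to be found in the camera images.
- round_jar: Large round open glass jar with bone-shaped biscuits: 130 mm across, 120 mm tall, wall 6 mm (mouth 118 mm), about 0.95 kg, loose. Origin: centre of its foot on the counter; z up. At the start the square lid perches on its rim.
- square_jar: Square open glass jar with food tablets: 110 x 110 mm, 110 mm tall, wall 5 mm (mouth 100 x 100 mm), about 0.85 kg, loose. Origin: centre of its foot on the counter; z up. x and y along its sides. At the start the round lid perches on its rim.
- small_round_jar: Small round open glass jar with wooden sticks standing in it: 76 mm across, 95 mm tall, wall 5 mm (mouth 66 mm), about 0.45 kg, loose, open at the start. Origin: centre of its foot on the counter; z up. 
- oblong_jar: Low oblong open glass jar with dark chew sticks: 130 mm (x) by 80 mm (y), 80 mm tall, wall 5 mm (mouth 120 x 70 mm), about 0.75 kg, loose, open at the start. Origin: centre of its foot on the counter; z up. 
- round_lid: Large round lid, 0.21 to 0.42 kg: plate 134 mm across, plug 106 mm across. Origin: centre of plug underside, z up. Heights: grey plug 0-10 mm, steel plate 10-15, wooden grip 15-47 on the centre: round knob, 25 mm across at 29-45 (stem 18 mm). Starts perched on the square jar's rim (origin 110 mm up). Home, its plug is in the round jar's mouth, origin 110 mm over that jar's foot.
- square_lid: Square lid, 0.19 to 0.38 kg: plate 114 x 114 mm, plug 88 x 88 mm, sides along x and y. Origin: centre of plug underside, z up. Heights: grey plug 0-10 mm, steel plate 10-15, wooden grip 15-47 on the centre: bar 50 mm along x, 18 mm along y at 29-47 (narrower below). Starts perched on the round jar (origin 120 mm up). Fits the square jar in any quarter turn, within 5 degrees: home, origin 100 mm over that jar's foot.
- small_round_lid: Small round lid, 0.08 to 0.17 kg: plate 80 mm across, plug 54 mm across. Origin: centre of plug underside, z up. Heights: grey plug 0-10 mm, steel plate 10-15, wooden grip 15-47 on the centre: round knob, 25 mm across at 29-45 (stem 18 mm). Starts plug down on the counter. Home in the small round jar: origin 85 mm over that jar's foot.
- oblong_lid: Oblong lid, 0.17 to 0.34 kg: plate 134 mm (x) by 84 mm (y), plug 108 x 58 mm. Origin: centre of plug underside, z up. Heights: grey plug 0-10 mm, steel plate 10-15, wooden grip 15-47 on the centre: bar 50 mm along x, 18 mm along y at 29-47 (narrower below). Starts plug down on the counter. Fits the oblong jar either way round, within 5 degrees: home, origin 70 mm over that jar's foot.
- mat: Black rubber mat stuck to the counter near the loose lids, a disc 130 mm across and 3 mm thick, empty: a free spot to rest a lid on for a while. Origin: centre of its underside.
There are look-alikes about, which are no part of the job. What is shaped like the square_lid but orange or pink is not meant.

How it is judged:
By the outcome, as a careful person would: the job done as asked, in the order asked, and still so for the second after the job is handed in, with the robot touching nothing.
It also fails if it takes over 120 s, if anything falls off the work surface, if the arm or the gripper's body presses on something with over 40 N, if the wrist force passes 120 N, or if a joint passes its speed limit or range.

## Working session

There is one attempt and no reset: what is moved stays moved. The work goes in short steps, Python scripts to look and compute and a shell command to move; the robot and the scene stay as the last step left them, time stands still between calls to the robot, and variables do not carry over. Pictures are saved under pics/ and viewed, at most 14 in all, crops included, and the job is handed in when it is done.

```bash
mkdir -p pics; python3 - <<'E'
from bench import arm,snapshot
import cv2,numpy as np
for n in("top","scene"):
    s=snapshot(n); cv2.imwrite(f"pics/{n}0.png",s["img"][:,:,::-1]); np.savez(f"{n}0.npz",**s)
    R=cv2.Rodrigues(np.array(s["rvec"],float))[0]; print(n,s["fx"],s["cx"],s["cy"],s["distortion"],(-R.T@np.array(s["tvec"]).ravel()),R.round(3).tolist())
o=arm.observe();print(o)
E
```

```text
top 533.2760059491584 328.76081419129906 235.99001686872566 [-0.06871415  0.          0.          0.          0.        ] [0.42549185 0.1377705  1.45548312] [[0.023, -1.0, -0.009], [-0.997, -0.023, -0.073], [0.073, 0.011, -0.997]]
scene 446.2101233902798 323.40665430609323 250.04538088143406 [-0.04023442  0.          0.          0.          0.        ] [ 1.34704831 -0.4296104   0.8107222 ] [[0.568, 0.823, -0.002], [0.48, -0.332, -0.812], [-0.669, 0.46, -0.584]]
{'t': 0.1, 'joints': array([ 1.12271869e+00,  5.27884844e-02,  1.40158998e+00,  3.47289232e-05,
        1.68862146e+00, -7.03143610e-02]), 'qd': array([ 5.22994963e-04,  6.07582905e-05, -2.62351314e-03,  4.70537113e-05,
       -2.41544207e-03,  8.79677596e-04]), 'joint_torque': array([ 9.27256333e-04, -3.82576060e+01, -3.60989714e+01, -3.04889750e-05,
        4.63998455e-03,  7.99205054e-06]), 'ee_pos': array([0.19350488, 0.48775531, 0.23056573]), 'orientation': array([[-9.29493414e-01,  3.68838152e-01, -6.40759179e-04],
       [ 3.68838684e-01,  9.29492579e-01, -1.25340266e-03],
       [ 1.33278181e-04, -1.40136629e-03, -9.99999009e-01]]), 'wrist_force': array([-0.52287018, -0.50425092, -0.41177042]), 'ft_torque': array([0.06350893, 0.01054149, 0.02703897]), 'grip_force': 0.0, 'gripper_width': 0.08544146470200331}
```

View pics/top0.png

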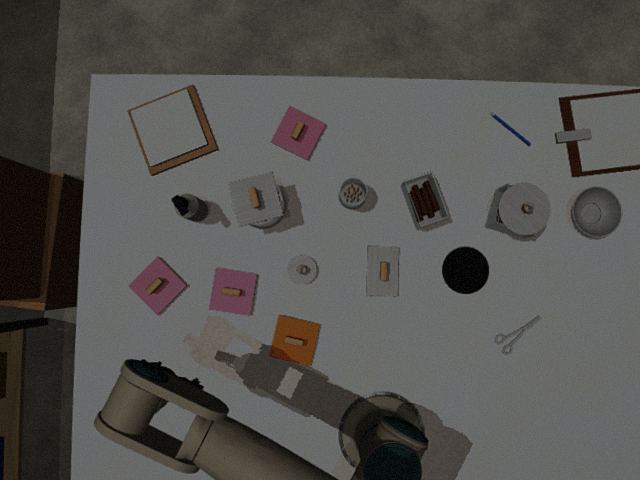

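View pics/scene0.png

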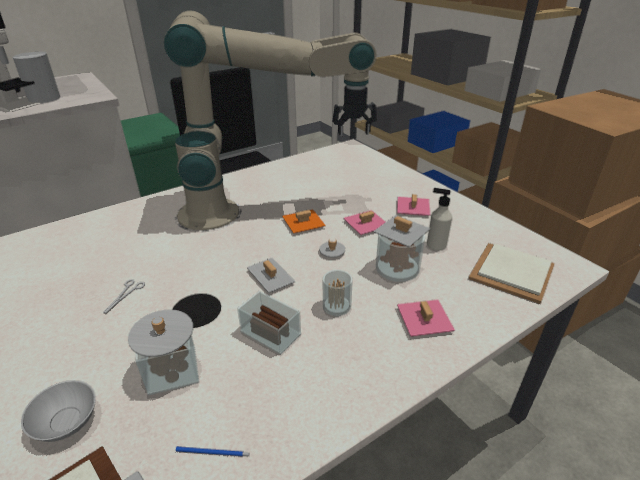

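Candidates in the top view:
- **Square lid:** the grey one at (257,198) on the round jar. Rejected look-alikes are pink at (298,132), (158,285) and (234,291), and orange at (296,340).
- **Round lid:** (524,210), against the bowl at (596,212).
- **Small round lid:** (303,269).
- **Oblong lid:** (383,271).
- **Mat:** (466,270).

The scene view agrees. Next I'll check this in a close crop and measure.

```bash
cat > h.py <<'E'
import numpy as np,cv2
def load(n): return dict(np.load(n,allow_pickle=True))
def cast(s,px,z):
    K=np.array([[s["fx"],0,s["cx"]],[0,s["fy"],s["cy"]],[0,0,1]],float)
    u=cv2.undistortPoints(np.array(px,float).reshape(-1,1,2),K,np.array(s["distortion"],float)).reshape(-1,2)
    R=cv2.Rodrigues(np.array(s["rvec"],float))[0]; c=-R.T@np.array(s["tvec"],float).ravel()
    d=np.c_[u,np.ones(len(u))]@R
    return c+d*((z-c[2])/d[:,2])[:,None]
E
python3 - <<'E'
from h import *
s=load("top0.npz"); im=s["img"][:,:,::-1]
a=cv2.resize(im[160:305,225:425],None,fx=3,fy=3,interpolation=cv2.INTER_CUBIC)
b=cv2.resize(im[160:305,360:560],None,fx=3,fy=3,interpolation=cv2.INTER_CUBIC)
o=np.vstack([a[:,:],]); 
cv2.imwrite("pics/c1.png",cv2.convertScaleAbs(a,alpha=1.5));cv2.imwrite("pics/c2.png",cv2.convertScaleAbs(b,alpha=1.5))
# wooden grips
hsv=cv2.cvtColor(np.ascontiguousarray(im),cv2.COLOR_BGR2HSV)
m=cv2.inRange(hsv,(8,60,60),(25,255,255)); 
n,l,st,ce=cv2.connectedComponentsWithStats(m)
for i in range(1,n):
    if 15<st[i,4]<400:
        c=np.argwhere(l==i)[:,::-1].astype(np.float32); r=cv2.minAreaRect(c)
        print(ce[i].round(1),st[i],np.round(r[1],1),round(r[2]))
z=s["z_map"]
for p in [(257,215),(240,200),(520,225),(303,277),(383,290),(466,270),(460,300),(353,194),(425,200),(275,215)]: print(p,z[p[1],p[0]], np.median(z[p[1]-2:p[1]+3,p[0]-2:p[0]+3]))
E
```

```text
[297.1 129.3] [291 121  13  18 109] [ 5.8 17.4] 27
[ 56.6 173.3] [ 47 172  17   5  47] [16.  4.] 0
[253.3 196.8] [248 187  11  21 136] [19.6  7.3] 76
[527.7 207.1] [524 203  10   9  34] [8. 9.] 90
[383.1 270.8] [380 262   7  19 128] [18.  6.] 90
[301.  268.8] [297 265   9   9  26] [8. 8.] 90
[153.3 285.7] [146 278  16  16 115] [ 5.7 17.7] 45
[230.4 291.3] [222 287  18   9 114] [17.6  6.4] 9
[ 24.7 304.5] [  0 301  45  10 271] [44.5  7.6] 7
[126.2 373.4] [121 367  10  14  46] [13.  8.] 63
[136.9 379.8] [128 372  21  14  62] [18.9 12.3] 32
[162.2 391.3] [160 388   5   7  17] [6. 4.] 90
[144.  396.5] [139 392  11  10  42] [9.2 8.9] 34
[378.5 400.8] [372 396  13  12  44] [12.5  8.3] 34
[389.3 403.1] [383 397  13  13  52] [17.   7.8] 45
[188.6 402.1] [184 398  11   8  25] [12.1  4.5] 27
[182.5 404.9] [178 401  10   8  19] [7.7 6.7] 67
[107.2 413.3] [102 405  12  21  79] [10.7 19.4] 8
[202.8 409.4] [199 407   9   7  24] [7.2 6.3] 63
[208.3 414.8] [201 410  14  10  42] [ 9.4 11.4] 58
[199.8 425.7] [192 417  17  17  65] [15.8 11. ] 30
[ 99.8 425.9] [ 95 418  14  15  63] [15.6  7.8] 45
[119.3
[... 303 characters left out ...]
48.4] [133 445  11   9  35] [9.3 8.2] 16
[153.6 454.6] [143 452  21   7  51] [20.  6.] 0
[236.9 456.6] [232 454  11   7  30] [ 5.5 10.4] 84
[169.6 461.8] [165 456  11  13  38] [11.3  8.1] 24
[181.5 466.5] [175 461  16  11  62] [15.4  8.1] 21
[235.7 470.2] [228 460  16  20  86] [12.4 18.7] 29
[286.8 475.2] [276 469  22  11  63] [20.7 10. ] 7
[243.  476.8] [238 473  10   7  20] [5.9 8.7] 51
(257, 215) 1.3287734 1.3303431
(240, 200) 1.3345205 1.3339772
(520, 225) 1.3286505 1.3307564
(303, 277) 1.4370335 1.4377315
(383, 290) 1.4366513 1.4330162
(466, 270) 1.4449408 1.4471637
(460, 300) 1.4462831 1.4443283
(353, 194) 1.4576993 1.4163506
(425, 200) 1.4184271 1.4181137
(275, 215) 1.3321563 1.329587
```

View pics/c1.png

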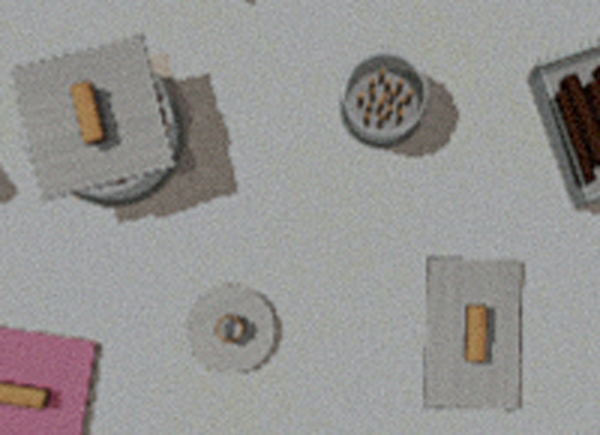

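View pics/c2.png

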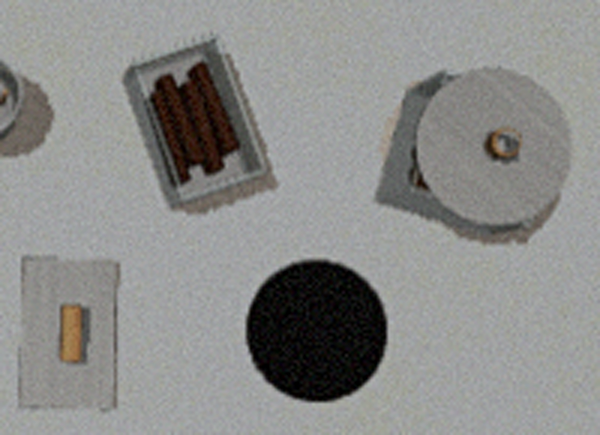

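The crops confirm it. In c1 the grey square lid has its bar at (87,112), the small lid's knob is at (233,328), and the oblong lid's bar is at (477,333). In c2 the round lid's disc centre is at (494,147) and the mat's at (316,331). Next I'll measure the lids and take close-ups of the two open jars.

```bash
python3 - <<'E'
from h import *
s=load("top0.npz"); c=load("scene0.npz"); im=s["img"][:,:,::-1]; ic=c["img"][:,:,::-1]
def t(i,x,y,f): 
    w,h=400//f,300//f
    return cv2.convertScaleAbs(cv2.resize(i[y:y+h,x:x+w],(400,300),interpolation=cv2.INTER_CUBIC),alpha=1.4)
cv2.imwrite("pics/c3.png",np.vstack([np.hstack([t(im,328,175,8),t(im,395,168,5)]),np.hstack([t(ic,310,262,6),t(ic,230,285,5)])]))
C1=lambda p:np.array(p)/3+[225,160]-.33; C2=lambda p:np.array(p)/3+[360,160]-.33
def show(n,px,z):
    w=cast(s,px,z);print(n,w[:,:2].mean(0).round(4),[(round(np.degrees(np.arctan2(*(w[(i+1)%len(w)]-w[i])[1::-1])),1),round(1e3*np.hypot(*(w[(i+1)%len(w)]-w[i])[:2]))) for i in range(len(w))] if len(w)>1 else '')
show("sqplate",C1([(12,66),(143,36),(178,160),(45,200)]),.135)
show("sqbar",[(253.3,196.8)],.160)
show("obplate",C1([(427,257),(523,261),(520,408),(424,407)]),.015)
show("obbar",[(383.1,270.8)],.042)
show("smknob",C1([(233,328)]),.045);show("smplate",C1([(235,328)]),.013)
show("rdplate",C2([(494,147)]),.124);show("rdknob",C2([(504,145)]),.157)
m=cv2.inRange(np.ascontiguousarray(im),(0,0,0),(35,35,35)); m[:240]=0;m[300:]=0;m[:,:435]=0;m[:,500:]=0
M=cv2.moments(m,True);show("mat",[(M['m10']/M['m00'],M['m01']/M['m00'])],.003);print(M['m00'])
# steel silhouettes via depth
z=s["z_map"]; 
R=cv2.Rodrigues(s["rvec"].astype(float))[0]; cc=-R.T@s["tvec"].ravel()
v,u=np.mgrid[0:480,0:640]; K=np.array([[s["fx"],0,s["cx"]],[0,s["fy"],s["cy"]],[0,0,1]],float)
un=cv2.undistortPoints(np.stack([u,v],-1).reshape(-1,1,2).astype(float),K,s["distortion"].astype(float)).reshape(480,640,2)
P=(np.dstack([un,np.ones((480,640))])*z[...,None]-s["tvec"].ravel())@R
for n,(x0,x1,y0,y1),lo,hi in [("sq",(220,295,165,235),.122,.15),("rd",(480,560,175,245),.112,.14)]:
    q=P[y0:y1,x0:x1].reshape(-1,3); q=q[(q[:,2]>lo)&(q[:,2]<hi)]
    r=cv2.minAreaRect(q[:,:2].astype(np.float32)*1000); print(n,len(q),np.round(r[0],1),np.round(r[1],1),round(r[2],1),np.median(q,0).round(4))
q=P[240:300,440:490].reshape(-1,3); print("counter z",np.median(P[300:330,440:480,2]),"mat",np.median(q[:,2]))
E
```

```text
sqplate [0.6128 0.336 ] [(np.float64(-75.8), 113), (np.float64(-162.6), 109), (np.float64(108.1), 116), (np.float64(15.9), 117)]
sqbar [0.6123 0.3394] 
obplate [0.4401 0.0063] [(np.float64(-91.1), 87), (np.float64(179.7), 132), (np.float64(90.7), 86), (np.float64(-0.1), 135)]
obbar [0.4395 0.0072] 
smknob [0.4393 0.2208] 
smplate [0.4397 0.2209] 
rdplate [ 0.6031 -0.3407] 
rdknob [ 0.6005 -0.3372] 
mat [ 0.4473 -0.2202] 
1706.0
sq 1897 [609.9 337.9] [121.1 126.9] 12.2 [0.6083 0.335  0.1347]
rd 2142 [ 604.2 -340.5] [131.3 136.2] 0.8 [ 0.6029 -0.3393  0.1247]
counter z -0.0005299259066613199 mat 0.0014921335832189441
```

View pics/c3.png

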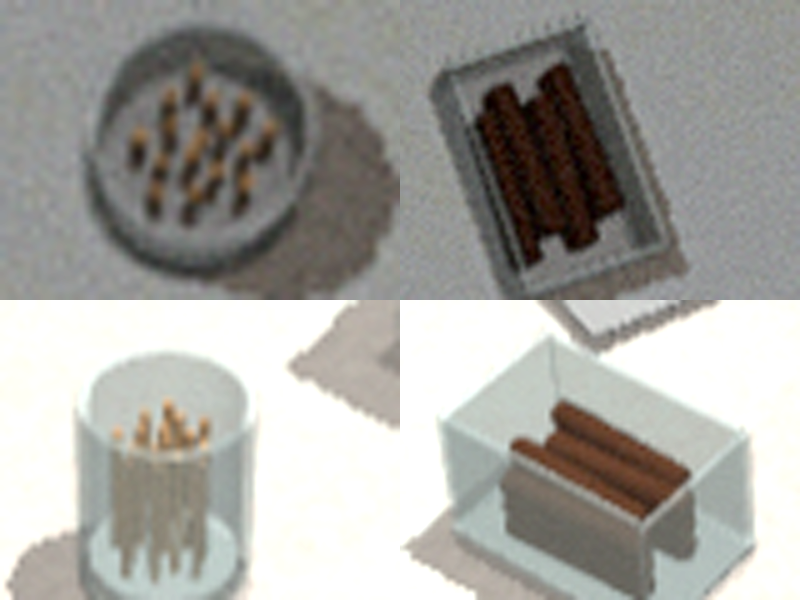

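The tiles show the rims:
- **Oblong jar:** corners at (444,72), (585,18), (665,250) and (520,292) in the top tile, and (441,420), (549,340), (748,432) and (643,520) in the scene tile.
- **Small jar:** the scene ellipse spans x 76–258, y 352–463, and the top circle is near (203,140).

```bash
python3 - <<'E'
from h import *
s=load("top0.npz"); c=load("scene0.npz")
def show(n,S,px,z):
    w=cast(S,px,z);print(n,w[:,:2].mean(0).round(4),w[:,:2].round(3).tolist(),[(round(float(np.degrees(np.arctan2(*(w[(i+1)%len(w)]-w[i])[1::-1]))),1),round(1e3*np.hypot(*(w[(i+1)%len(w)]-w[i])[:2]))) for i in range(len(w))] )
T=lambda p,ox,oy,f,x,y:(np.array(p)-[ox,oy]+.5)/f+[x,y]-.5
show("ob top",s,T([(444,72),(585,18),(665,250),(520,292)],400,0,5,395,168),.08)
show("ob scn",c,T([(441,420),(549,340),(748,432),(643,520)],400,300,5,230,285),.08)
show("sm scn l,t,r,b",c,T([(76,407),(167,352),(258,407),(167,463)],0,300,6,310,262),.095)
show("sm top l,t,r,b",s,T([(88,140),(203,22),(318,140),(203,255)],0,0,8,328,175),.095)
E
```

```text
ob top [ 0.6277 -0.0963] [[0.671, -0.039], [0.702, -0.112], [0.581, -0.155], [0.557, -0.079]] [(-67.6, 80), (-160.6, 128), (107.4, 79), (19.7, 121)]
ob scn [ 0.6345 -0.0985] [[0.59, -0.156], [0.568, -0.087], [0.68, -0.041], [0.701, -0.11]] [(107.5, 73), (22.5, 121), (-72.7, 73), (-157.4, 121)]
sm scn l,t,r,b [0.6506 0.0918] [[0.629, 0.06], [0.621, 0.113], [0.673, 0.123], [0.68, 0.07]] [(98.9, 54), (10.4, 53), (-82.1, 53), (-168.6, 52)]
sm top l,t,r,b [0.6398 0.0929] [[0.639, 0.13], [0.678, 0.094], [0.64, 0.056], [0.602, 0.092]] [(-42.7, 53), (-134.9, 53), (136.4, 53), (46.0, 52)]
```

```bash
cat >> h.py <<'E'
def cloud(s):
    R=cv2.Rodrigues(np.array(s["rvec"],float))[0]; v,u=np.mgrid[0:480,0:640]
    K=np.array([[s["fx"],0,s["cx"]],[0,s["fy"],s["cy"]],[0,0,1]],float)
    un=cv2.undistortPoints(np.stack([u,v],-1).reshape(-1,1,2).astype(float),K,np.array(s["distortion"],float)).reshape(480,640,2)
    P=(np.dstack([un,np.ones((480,640))])*s["z_map"][...,None]-np.array(s["tvec"]).ravel())@R
    P[s["z_map"]<=0]=np.nan
    return P
E
python3 - <<'E'
from h import *
for n in("top0","scene0"):
    P=cloud(load(n+".npz")).reshape(-1,3)
    for nm,x,y,r,H in [("sm",.645,.093,.06,.095),("ob",.63,-.097,.1,.08)]:
        q=P[np.hypot(P[:,0]-x,P[:,1]-y)<r]
        print(n,nm,len(q),np.histogram(q[:,2],np.arange(-.01,.13,.01))[0])
        t=q[(q[:,2]>H-.007)&(q[:,2]<H+.008)]
        if len(t)>8: print(np.percentile(t[:,:2],[1,50,99],axis=0).round(3).tolist(),cv2.minAreaRect((t[:,:2]*1000).astype(np.float32)))
s=load("top0.npz");g=cv2.cvtColor(s["img"],cv2.COLOR_RGB2GRAY)
print(g[172:214:1,353]);print(g[194,335:375]);print(g[185,335:375])
from h import cast
print(cast(s,[(353,172),(353,213),(335,194),(374,194)],.0)[:,:2].round(3))
E
```

```text
top0 sm 1475 [357 531  89  36  46  42  49  51  71  38 159   5   0   0]
[[0.606, 0.057], [0.645, 0.093], [0.679, 0.129]] ((642.8247680664062, 92.65663146972656), (73.2354507446289, 72.45132446289062), 1.2701228857040405)
top0 ob 4083 [1238 1286   91   97  133  606  183   90  240  115    0    0    0    0]
[[0.557, -0.155], [0.629, -0.099], [0.7, -0.042]] ((629.008056640625, -98.72103881835938), (130.8790283203125, 81.78616333007812), 20.07201385498047)
scene0 sm 1823 [213 330  79  78  81  92 123 164 194 169 161   0   0   0]
[[0.61, 0.056], [0.65, 0.092], [0.685, 0.129]] ((648.1763305664062, 92.77943420410156), (73.53274536132812, 77.02727508544922), 62.0114860534668)
scene0 ob 4268 [ 502 1253  181  181  222  604  417  329  434  145    0    0    0    0]
[[0.562, -0.155], [0.637, -0.102], [0.704, -0.042]] ((632.9368286132812, -98.3409652709961), (133.4290771484375, 82.25668334960938), 20.38804054260254)
[109 109 108 108 105  99  77  62  54  50  64  68  70  74  74  62  45  43
  47  69  61  56  66  75  78  75  53  42  63  76  87  93  93  83  71  55
  40  57  91 106 111 109]
[109 110 113  80  79  91  90  88  84  46  27  74  82  62  69  82  64  53
  66  52  36  78  64  38  47  30  47  76  83  60  62  78  64  64  71  69
  68  68  59  66]
[107 108 104 112 104 110 100  66  56  56  60  72  76  82  88  85  56  37
  74  93  81  80  74  58  41  42  35  44  44  61  85  83  87  92 105 107
 114 107 111 106]
[[0.71  0.091]
 [0.596 0.088]
 [0.648 0.139]
 [0.65  0.032]]
```

```bash
python3 - <<'E'
from h import *
for n in("top0","scene0"):
    P=cloud(load(n+".npz")).reshape(-1,3)
    for nm,x,y,r,lo,hi in [("smknob",.44,.221,.03,.028,.06),("obbar",.44,.007,.045,.028,.06),("sqbar",.611,.338,.04,.15,.18),("sqplate",.611,.338,.1,.125,.145),("rdknob",.603,-.339,.03,.14,.17),("rdplate",.603,-.339,.085,.116,.135)]:
        q=P[(np.hypot(P[:,0]-x,P[:,1]-y)<r)&(P[:,2]>lo)&(P[:,2]<hi)]
        if len(q)<5: continue
        R=cv2.minAreaRect((q[:,:2]*1000).astype(np.float32));print(n,nm,len(q),np.round(R[0],1),np.round(R[1],1),round(R[2],1),q[:,2].max().round(3),np.median(q[:,2]).round(4))
E
```

```text
top0 smknob 26 [440.5 224.5] [23.8 21.4] 2.4 0.053 0.0454
top0 obbar 132 [441.6   7.7] [47.6 16.6] 0.7 0.053 0.0464
top0 sqbar 161 [610.3 338.7] [50.5 18.4] 17.0 0.174 0.1663
top0 sqplate 1881 [610.3 338.4] [115.2 121.1] 15.3 0.145 0.1347
top0 rdknob 49 [ 602.6 -339.4] [25.3 22.7] 81.8 0.162 0.1521
top0 rdplate 2126 [ 604.2 -340.5] [131.3 136.2] 0.8 0.134 0.1247
scene0 smknob 44 [449.7 222. ] [23.1 12.7] 69.0 0.048 0.0383
scene0 obbar 118 [444.6   5.1] [52.8 19.5] 3.4 0.048 0.0437
scene0 sqbar 143 [615.  337.9] [50.2 22.5] 19.9 0.169 0.1617
scene0 sqplate 820 [614.6 337.2] [116.6 120.2] 15.5 0.144 0.1334
scene0 rdknob 97 [ 611.  -339.2] [18.7 23.8] 7.9 0.16 0.1509
scene0 rdplate 2271 [ 605.9 -338.7] [134.4 134.2] 7.0 0.135 0.1253
```

```bash
python3 -m creep '[{"az":-0.06},{"az":-0.12},{"az":-0.18},{"az":-0.188},{"az":-0.188}]' 60; python3 -c "
from bench import arm;o=arm.observe();print(o['joints'].round(3),o['orientation'].round(3).tolist())"
```

```text
[ 1.123  0.053  1.402  0.     1.689 -0.07 ] [[-0.929, 0.369, -0.001], [0.369, 0.929, -0.001], [0.0, -0.001, -1.0]]invalid input at $[0]: expected keys tx, ty, tz, ax, ay, az, hand
```

```bash
python3 -m creep '[{"tx":0,"ty":0,"tz":0,"ax":0,"ay":0,"az":-0.06,"hand":-1},{"tx":0,"ty":0,"tz":0,"ax":0,"ay":0,"az":-0.12,"hand":-1},{"tx":0,"ty":0,"tz":0,"ax":0,"ay":0,"az":-0.18,"hand":-1},{"tx":0,"ty":0,"tz":0,"ax":0,"ay":0,"az":-0.188,"hand":-1},{"tx":0,"ty":0,"tz":0,"ax":0,"ay":0,"az":-0.188,"hand":-1}]' 60; python3 -c "
from bench import arm;o=arm.observe();print(o['joints'].round(3),o['orientation'].round(3).tolist())"
```

```text
t: 0.52
ee_pos: [0.1936, 0.4879, 0.231]
orientation: [[-1.0, 0.004, -0.0], [0.004, 1.0, -0.001], [0.0, -0.001, -1.0]]
wrist_force: [0.3, 0.5, 0.7]
gripper_width: 0.0856
grip_force: 0.0
[ 1.123  0.053  1.401  0.     1.689 -0.444] [[-1.0, 0.004, -0.0], [0.004, 1.0, -0.001], [0.0, -0.001, -1.0]]
```

```bash

python3 -m creep '[{"tx":-0.3,"ty":-0.3,"tz":0,"ax":0,"ay":0,"az":0,"hand":-1},{"tx":-0.6,"ty":-0.6,"tz":0,"ax":0,"ay":0,"az":0,"hand":-1},{"tx":-0.85,"ty":-0.9,"tz":0,"ax":0,"ay":0,"az":0,"hand":-1},{"tx":-0.85,"ty":-0.9,"tz":0,"ax":0,"ay":0,"az":0,"hand":-1}]' >/dev/null
python3 -m creep '[{"tx":-0.3,"ty":-0.3,"tz":0,"ax":0,"ay":0,"az":0,"hand":-1},{"tx":-0.6,"ty":-0.6,"tz":0,"ax":0,"ay":0,"az":0,"hand":-1},{"tx":-0.85,"ty":-0.9,"tz":0,"ax":0,"ay":0,"az":0,"hand":-1},{"tx":-0.85,"ty":-0.9,"tz":0,"ax":0,"ay":0,"az":0,"hand":-1}]' >/dev/null
python3 -m creep '[{"tx":-0.3,"ty":-0.3,"tz":0.2,"ax":0,"ay":0,"az":0,"hand":-1},{"tx":-0.6,"ty":-0.6,"tz":0.5,"ax":0,"ay":0,"az":0,"hand":-1},{"tx":-0.784,"ty":-0.864,"tz":0.8,"ax":0,"ay":0,"az":0,"hand":-1},{"tx":-0.784,"ty":-0.864,"tz":1,"ax":0,"ay":0,"az":0,"hand":-1},{"tx":-0.784,"ty":-0.864,"tz":1,"ax":0,"ay":0,"az":0,"hand":-1}]'
```

```text
t: 1.6
ee_pos: [0.4398, 0.2181, 0.1247]
orientation: [[-1.0, 0.008, -0.01], [0.008, 1.0, -0.004], [0.01, -0.005, -1.0]]
wrist_force: [-1.5, 0.6, -1.1]
gripper_width: 0.0854
grip_force: 0.0
```

```bash
python3 -m creep '[{"tx":0,"ty":0,"tz":0,"ax":0,"ay":0,"az":0,"hand":-1},{"tx":0,"ty":0,"tz":0,"ax":0,"ay":0,"az":0,"hand":-1},{"tx":0,"ty":0,"tz":0,"ax":0,"ay":0,"az":0,"hand":-1},{"tx":0,"ty":0,"tz":0,"ax":0,"ay":0,"az":0,"hand":-1}]'
```

```text
t: 1.93
ee_pos: [0.4419, 0.2225, 0.1334]
orientation: [[-1.0, 0.001, 0.003], [0.001, 1.0, 0.002], [-0.003, 0.002, -1.0]]
wrist_force: [0.1, 0.3, 0.1]
gripper_width: 0.0855
grip_force: 0.0
```

```bash
python3 -m creep '[{"tx":0,"ty":-0.01,"tz":0.3,"ax":0,"ay":0,"az":0,"hand":-1},{"tx":0,"ty":-0.01,"tz":0.6,"ax":0,"ay":0,"az":0,"hand":-1},{"tx":0,"ty":-0.01,"tz":0.85,"ax":0,"ay":0,"az":0,"hand":-1},{"tx":0,"ty":-0.01,"tz":0.95,"ax":0,"ay":0,"az":0,"hand":-1},{"tx":0,"ty":-0.01,"tz":0.95,"ax":0,"ay":0,"az":0,"hand":-1}]' >/dev/null
python3 -m creep '[{"tx":0,"ty":0,"tz":0.1,"ax":0,"ay":0,"az":0,"hand":-0.2},{"tx":0,"ty":0,"tz":0.16,"ax":0,"ay":0,"az":0,"hand":-0.2},{"tx":0,"ty":0,"tz":0.16,"ax":0,"ay":0,"az":0,"hand":-0.2},{"tx":0,"ty":0,"tz":0.16,"ax":0,"ay":0,"az":0,"hand":-0.2},{"tx":0,"ty":0,"tz":0.16,"ax":0,"ay":0,"az":0,"hand":-0.2}]'
python3 - <<'E'
from bench import snapshot
import cv2,numpy as np
a=snapshot("scene")["img"][200:290,270:390,::-1]
cv2.imwrite("pics/g1.png",cv2.resize(a,None,fx=5,fy=5,interpolation=cv2.INTER_CUBIC))
E
```

```text
t: 2.77
ee_pos: [0.4421, 0.2204, 0.0212]
orientation: [[-1.0, 0.002, 0.001], [0.002, 1.0, 0.001], [-0.001, 0.001, -1.0]]
wrist_force: [0.2, 0.0, -0.3]
gripper_width: 0.0514
grip_force: 0.0
```

View pics/g1.png

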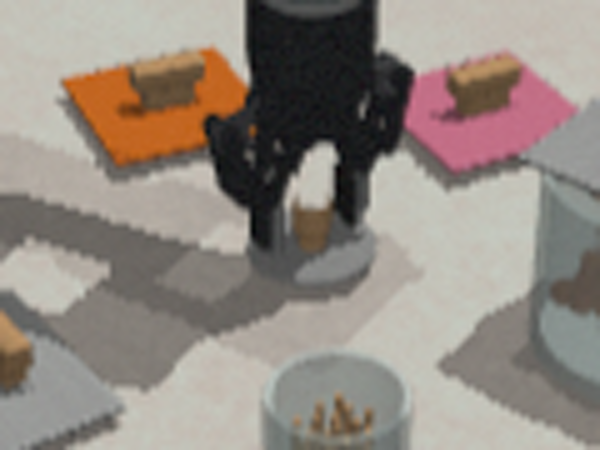

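The fingers straddle the small lid's knob at (313,222), just above its plate, with nothing else between them. Closing now.

```bash
python3 -m creep '[{"tx":0,"ty":0,"tz":0.01,"ax":0,"ay":0,"az":0,"hand":1},{"tx":0,"ty":0,"tz":0.01,"ax":0,"ay":0,"az":0,"hand":1},{"tx":0,"ty":0,"tz":0.01,"ax":0,"ay":0,"az":0,"hand":1},{"tx":0,"ty":0,"tz":0.01,"ax":0,"ay":0,"az":0,"hand":1},{"tx":0,"ty":0,"tz":0.01,"ax":0,"ay":0,"az":0,"hand":1}]' 60
python3 -m creep '[{"tx":0,"ty":0,"tz":-0.1,"ax":0,"ay":0,"az":0,"hand":1},{"tx":0,"ty":0,"tz":-0.4,"ax":0,"ay":0,"az":0,"hand":1},{"tx":0,"ty":0,"tz":-0.7,"ax":0,"ay":0,"az":0,"hand":1},{"tx":0,"ty":0,"tz":-1,"ax":0,"ay":0,"az":0,"hand":1},{"tx":0,"ty":0,"tz":-1,"ax":0,"ay":0,"az":0,"hand":1}]'
```

```text
t: 3.23
ee_pos: [0.4419, 0.2203, 0.0199]
orientation: [[-1.0, 0.002, 0.001], [0.002, 1.0, 0.0], [-0.001, 0.0, -1.0]]
wrist_force: [-0.3, 0.0, 5.2]
gripper_width: 0.0229
grip_force: 58.9
t: 3.65
ee_pos: [0.4442, 0.2212, 0.1262]
orientation: [[-1.0, 0.002, 0.01], [0.002, 1.0, 0.004], [-0.01, 0.004, -1.0]]
wrist_force: [1.8, -0.0, -0.3]
gripper_width: 0.023
grip_force: 59.1
```

```bash

python3 -m creep '[{"tx":0,"ty":0,"tz":-0.3,"ax":0,"ay":0,"az":0,"hand":1},{"tx":-0.3,"ty":-0.2,"tz":-0.5,"ax":0,"ay":0,"az":0,"hand":1},{"tx":-0.6,"ty":-0.4,"tz":-0.5,"ax":0,"ay":0,"az":0,"hand":1},{"tx":-0.9,"ty":-0.6,"tz":-0.5,"ax":0,"ay":0,"az":0,"hand":1},{"tx":-1,"ty":-0.64,"tz":-0.5,"ax":0,"ay":0,"az":0,"hand":1}]' >/dev/null
python3 -m creep '[{"tx":-0.3,"ty":-0.2,"tz":0,"ax":0,"ay":0,"az":0,"hand":1},{"tx":-0.6,"ty":-0.4,"tz":0,"ax":0,"ay":0,"az":0,"hand":1},{"tx":-0.9,"ty":-0.6,"tz":0,"ax":0,"ay":0,"az":0,"hand":1},{"tx":-1,"ty":-0.636,"tz":0,"ax":0,"ay":0,"az":0,"hand":1},{"tx":-1,"ty":-0.636,"tz":0,"ax":0,"ay":0,"az":0,"hand":1}]' >/dev/null
python3 -m creep '[{"tx":0,"ty":0,"tz":0,"ax":0,"ay":0,"az":0,"hand":1},{"tx":0,"ty":0,"tz":0,"ax":0,"ay":0,"az":0,"hand":1},{"tx":0,"ty":0,"tz":0,"ax":0,"ay":0,"az":0,"hand":1},{"tx":0,"ty":0,"tz":0,"ax":0,"ay":0,"az":0,"hand":1}]'
python3 - <<'E'
from bench import snapshot
from h import *
for n in("top","scene"):
    s=snapshot(n); np.savez(n+"1.npz",**s); P=cloud(s).reshape(-1,3)
    q=P[np.hypot(P[:,0]-.645,P[:,1]-.09)<.06]; print(n,np.histogram(q[:,2],np.arange(-.01,.2,.01))[0])
    for lo,hi in((.086,.103),(.15,.178)):
        t=q[(q[:,2]>lo)&(q[:,2]<hi)]
        if len(t)>8: print(len(t),cv2.minAreaRect((t[:,:2]*1000).astype(np.float32)),np.median(t[:,2]))
a=s["img"][210:345,270:430,::-1]
cv2.imwrite("pics/g2.png",cv2.resize(a,None,fx=4,fy=4,interpolation=cv2.INTER_CUBIC))
E
```

```text
t: 4.82
ee_pos: [0.6407, 0.093, 0.1697]
orientation: [[-1.0, 0.001, 0.0], [0.001, 1.0, 0.0], [-0.0, 0.0, -1.0]]
wrist_force: [0.3, -0.3, -1.4]
gripper_width: 0.0226
grip_force: 59.2
top [189 170  10   7  12   3  13   7   7   5   9   0   0   0   0   0  16 286
   8   0]
11 ((610.548583984375, 103.57788848876953), (44.00985336303711, 7.796827793121338), 71.49412536621094) 0.09175407613553056
310 ((616.3748168945312, 91.25169372558594), (73.50955963134766, 39.721954345703125), 86.6613540649414) 0.16459264513785804
scene [218 335  78  75  83  91 123 164 193 173 160   0   0   0   0   0   7 365
  43  73]
230 ((647.3245849609375, 94.40815734863281), (73.36011505126953, 77.7392807006836), 55.420780181884766) 0.09216901907142964
403 ((642.6131591796875, 91.78337097167969), (78.35740661621094, 75.671875), 80.54510498046875) 0.16377672389653913
```

View pics/g2.png

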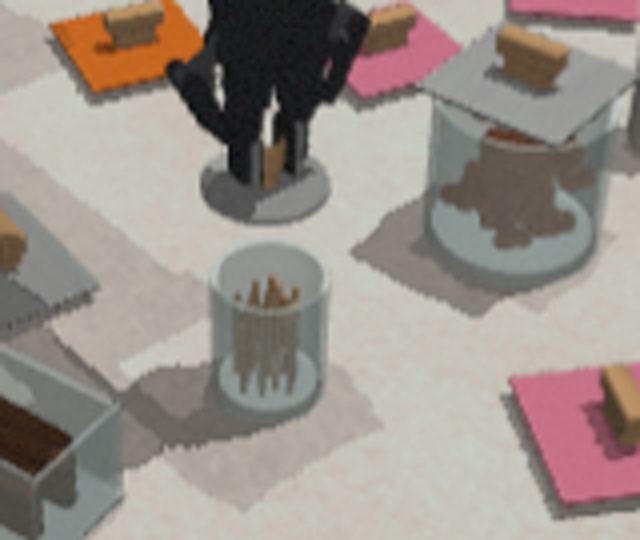

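The lid hangs level at (265,190), slightly robot-side of the small jar's mouth at (270,275). It needs 5 mm more in x, then down.

```bash

python3 -m creep '[{"tx":-0.05,"ty":0.01,"tz":0,"ax":0,"ay":0,"az":0,"hand":1},{"tx":-0.05,"ty":0.01,"tz":0.15,"ax":0,"ay":0,"az":0,"hand":1},{"tx":-0.05,"ty":0.01,"tz":0.35,"ax":0,"ay":0,"az":0,"hand":1},{"tx":-0.05,"ty":0.01,"tz":0.48,"ax":0,"ay":0,"az":0,"hand":1},{"tx":-0.05,"ty":0.01,"tz":0.5,"ax":0,"ay":0,"az":0,"hand":1}]' 
python3 -m creep '[{"tx":0,"ty":0,"tz":0.02,"ax":0,"ay":0,"az":0,"hand":1},{"tx":0,"ty":0,"tz":0.04,"ax":0,"ay":0,"az":0,"hand":1},{"tx":0,"ty":0,"tz":0.06,"ax":0,"ay":0,"az":0,"hand":1},{"tx":0,"ty":0,"tz":0.08,"ax":0,"ay":0,"az":0,"hand":1},{"tx":0,"ty":0,"tz":0.09,"ax":0,"ay":0,"az":0,"hand":1}]'
python3 -m creep '[{"tx":0,"ty":0,"tz":0.01,"ax":0,"ay":0,"az":0,"hand":1},{"tx":0,"ty":0,"tz":0.03,"ax":0,"ay":0,"az":0,"hand":1},{"tx":0,"ty":0,"tz":0.04,"ax":0,"ay":0,"az":0,"hand":1},{"tx":0,"ty":0,"tz":0.05,"ax":0,"ay":0,"az":0,"hand":1},{"tx":0,"ty":0,"tz":0.05,"ax":0,"ay":0,"az":0,"hand":1}]'
```

```text
t: 5.33
ee_pos: [0.6449, 0.0932, 0.1155]
orientation: [[-1.0, 0.002, -0.006], [0.002, 1.0, -0.0], [0.006, -0.0, -1.0]]
wrist_force: [0.1, -0.0, -2.4]
gripper_width: 0.0229
grip_force: 59.2
t: 5.75
ee_pos: [0.6466, 0.0932, 0.1108]
orientation: [[-1.0, 0.002, 0.001], [0.002, 1.0, 0.0], [-0.001, 0.0, -1.0]]
wrist_force: [0.6, 0.5, -2.1]
gripper_width: 0.0226
grip_force: 59.2
t: 6.17
ee_pos: [0.6462, 0.0932, 0.105]
orientation: [[-1.0, 0.002, -0.0], [0.002, 1.0, 0.0], [0.0, 0.0, -1.0]]
wrist_force: [0.0, 0.3, -1.0]
gripper_width: 0.0227
grip_force: 59.2
```

```bash

python3 -m creep '[{"tx":0,"ty":0,"tz":0.005,"ax":0,"ay":0,"az":0,"hand":1},{"tx":0,"ty":0,"tz":0.01,"ax":0,"ay":0,"az":0,"hand":1},{"tx":0,"ty":0,"tz":0.015,"ax":0,"ay":0,"az":0,"hand":1},{"tx":0,"ty":0,"tz":0.015,"ax":0,"ay":0,"az":0,"hand":1}]'
```

```text
t: 6.5
ee_pos: [0.6466, 0.0932, 0.1049]
orientation: [[-1.0, 0.002, 0.001], [0.002, 1.0, 0.0], [-0.001, 0.0, -1.0]]
wrist_force: [-2.9, -0.4, 6.0]
gripper_width: 0.0231
grip_force: 59.8
```

```bash

python3 -m creep '[{"tx":0,"ty":0,"tz":0,"ax":0,"ay":0,"az":0,"hand":-0.3},{"tx":0,"ty":0,"tz":0,"ax":0,"ay":0,"az":0,"hand":-0.3},{"tx":0,"ty":0,"tz":0,"ax":0,"ay":0,"az":0,"hand":-0.3},{"tx":0,"ty":0,"tz":-0.1,"ax":0,"ay":0,"az":0,"hand":-0.3},{"tx":0,"ty":0,"tz":-0.4,"ax":0,"ay":0,"az":0,"hand":-0.3}]' 
python3 -m creep '[{"tx":0,"ty":0,"tz":-0.3,"ax":0,"ay":0,"az":0,"hand":-0.3},{"tx":0.3,"ty":-0.1,"tz":-0.4,"ax":0,"ay":0,"az":0,"hand":-0.3},{"tx":0.6,"ty":-0.25,"tz":-0.4,"ax":0,"ay":0,"az":0,"hand":-0.3},{"tx":0.9,"ty":-0.4,"tz":-0.4,"ax":0,"ay":0,"az":0,"hand":-0.3},{"tx":1,"ty":-0.43,"tz":-0.4,"ax":0,"ay":0,"az":0,"hand":-0.3}]' >/dev/null
python3 -m creep '[{"tx":0.3,"ty":-0.1,"tz":0,"ax":0,"ay":0,"az":0,"hand":-0.3},{"tx":0.6,"ty":-0.25,"tz":0,"ax":0,"ay":0,"az":0,"hand":-0.3},{"tx":0.9,"ty":-0.4,"tz":0,"ax":0,"ay":0,"az":0,"hand":-0.3},{"tx":1,"ty":-0.435,"tz":0.2,"ax":0,"ay":0,"az":0,"hand":-0.3},{"tx":1,"ty":-0.435,"tz":0.6,"ax":0,"ay":0,"az":0,"hand":-0.3}]' >/dev/null
python3 -m creep '[{"tx":0,"ty":0,"tz":0,"ax":0,"ay":0,"az":0,"hand":-0.3},{"tx":0,"ty":0,"tz":0,"ax":0,"ay":0,"az":0,"hand":-0.3},{"tx":0,"ty":0,"tz":0,"ax":0,"ay":0,"az":0,"hand":-0.3}]'
python3 - <<'E'
from bench import snapshot
from h import *
s=snapshot("scene"); P=cloud(s).reshape(-1,3)
q=P[np.hypot(P[:,0]-.645,P[:,1]-.09)<.07]
t=q[(q[:,2]>.08)&(q[:,2]<.115)];print(len(t),cv2.minAreaRect((t[:,:2]*1000).astype(np.float32)),np.median(t[:,2]))
A=np.c_[t[:,:2],np.ones(len(t))];print(np.linalg.lstsq(A,t[:,2],rcond=None)[0])
cv2.imwrite("pics/g3.png",cv2.resize(s["img"][200:340,230:390,::-1],None,fx=4,fy=4,interpolation=cv2.INTER_CUBIC))
E
```

```text
t: 6.92
ee_pos: [0.6439, 0.093, 0.1389]
orientation: [[-1.0, 0.002, -0.01], [0.002, 1.0, -0.001], [0.01, -0.001, -1.0]]
wrist_force: [0.4, -0.1, -0.6]
gripper_width: 0.0554
grip_force: 0.0
t: 8.0
ee_pos: [0.4472, 0.0071, 0.1258]
orientation: [[-1.0, 0.002, 0.002], [0.002, 1.0, -0.0], [-0.002, 0.0, -1.0]]
wrist_force: [0.8, 0.0, 0.5]
gripper_width: 0.0557
grip_force: 0.0
582 ((646.6873168945312, 92.263427734375), (78.47615814208984, 79.0952377319336), 89.34837341308594) 0.09847431069988688
[-0.1014539   0.0602882   0.15791308]
```

View pics/g3.png

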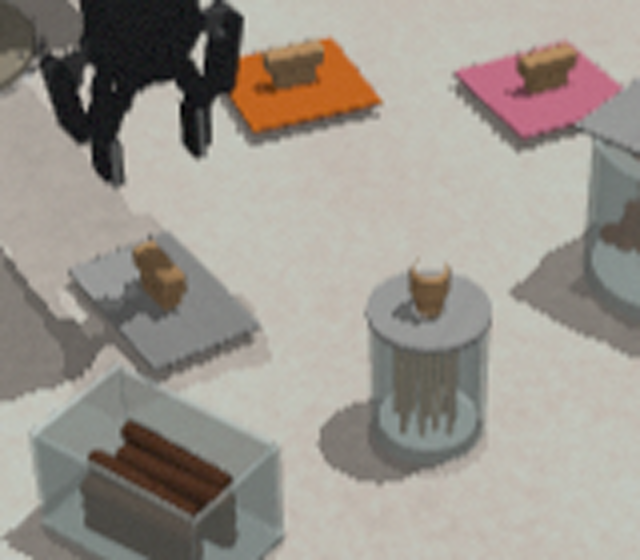

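The small lid sits flat and centred on its jar, with its disc at (428,312) and z ≈ 0.098 m. The oblong lid's bar at (160,275) is under the gripper.

```bash

python3 -m creep '[{"tx":0.04,"ty":0,"tz":0.3,"ax":0,"ay":0,"az":0,"hand":-0.3},{"tx":0.04,"ty":0,"tz":0.6,"ax":0,"ay":0,"az":0,"hand":-0.3},{"tx":0.04,"ty":0,"tz":0.85,"ax":0,"ay":0,"az":0,"hand":-0.3},{"tx":0.04,"ty":0,"tz":0.95,"ax":0,"ay":0,"az":0,"hand":-0.3},{"tx":0.04,"ty":0,"tz":0.95,"ax":0,"ay":0,"az":0,"hand":-0.3}]' >/dev/null
python3 -m creep '[{"tx":0,"ty":0,"tz":0.05,"ax":0,"ay":0,"az":0,"hand":-0.3},{"tx":0,"ty":0,"tz":0.05,"ax":0,"ay":0,"az":0,"hand":-0.3},{"tx":0,"ty":0,"tz":0.05,"ax":0,"ay":0,"az":0,"hand":-0.3}]'
```

```text
t: 8.72
ee_pos: [0.4434, 0.007, 0.0254]
orientation: [[-1.0, 0.002, 0.003], [0.002, 1.0, -0.0], [-0.003, -0.0, -1.0]]
wrist_force: [0.6, -0.7, -0.4]
gripper_width: 0.0556
grip_force: 0.0
```

```bash

python3 -m creep '[{"tx":0,"ty":0,"tz":0.05,"ax":0,"ay":0,"az":0,"hand":-0.3},{"tx":0,"ty":0,"tz":0.05,"ax":0,"ay":0,"az":0,"hand":0.3},{"tx":0,"ty":0,"tz":0.05,"ax":0,"ay":0,"az":0,"hand":1},{"tx":0,"ty":0,"tz":0.05,"ax":0,"ay":0,"az":0,"hand":1},{"tx":0,"ty":0,"tz":0.05,"ax":0,"ay":0,"az":0,"hand":1}]' 80
python3 -m creep '[{"tx":0,"ty":0,"tz":0,"ax":0,"ay":0,"az":0,"hand":1},{"tx":0,"ty":0,"tz":0,"ax":0,"ay":0,"az":0,"hand":1},{"tx":0,"ty":0,"tz":0,"ax":0,"ay":0,"az":0,"hand":1}]'
python3 -m creep '[{"tx":0,"ty":0,"tz":-0.1,"ax":0,"ay":0,"az":0,"hand":1},{"tx":0,"ty":0,"tz":-0.4,"ax":0,"ay":0,"az":0,"hand":1},{"tx":0,"ty":0,"tz":-0.7,"ax":0,"ay":0,"az":0,"hand":1},{"tx":0,"ty":0,"tz":-1,"ax":0,"ay":0,"az":0,"hand":1},{"tx":0,"ty":0,"tz":-1,"ax":0,"ay":0,"az":0,"hand":1}]'
```

```text
t: 9.13
ee_pos: [0.4425, 0.0071, 0.0192]
orientation: [[-1.0, 0.002, 0.001], [0.002, 1.0, 0.0], [-0.001, 0.0, -1.0]]
wrist_force: [0.5, 0.7, 5.5]
gripper_width: 0.0168
grip_force: 79.2
t: 9.38
ee_pos: [0.4425, 0.0071, 0.0192]
orientation: [[-1.0, 0.002, 0.001], [0.002, 1.0, 0.0], [-0.001, 0.0, -1.0]]
wrist_force: [-0.6, -0.9, 4.8]
gripper_width: 0.0166
grip_force: 78.9
t: 9.8
ee_pos: [0.445, 0.0069, 0.1253]
orientation: [[-1.0, 0.002, 0.01], [0.002, 1.0, -0.001], [-0.01, -0.001, -1.0]]
wrist_force: [0.2, -0.2, -1.9]
gripper_width: 0.0167
grip_force: 78.4
```

```bash

python3 -m creep '[{"tx":0,"ty":0,"tz":-0.3,"ax":0,"ay":0,"az":0,"hand":1},{"tx":-0.3,"ty":-0.2,"tz":-0.3,"ax":0,"ay":0,"az":0,"hand":1},{"tx":-0.6,"ty":-0.4,"tz":-0.3,"ax":0,"ay":0,"az":0,"hand":1},{"tx":-0.9,"ty":-0.5,"tz":-0.3,"ax":0,"ay":0,"az":0,"hand":1},{"tx":-1,"ty":-0.56,"tz":-0.3,"ax":0,"ay":0,"az":0,"hand":1}]' >/dev/null
python3 -m creep '[{"tx":-0.3,"ty":-0.2,"tz":0,"ax":0,"ay":0,"az":-0.05,"hand":1},{"tx":-0.6,"ty":-0.4,"tz":0,"ax":0,"ay":0,"az":-0.1,"hand":1},{"tx":-0.885,"ty":-0.496,"tz":0,"ax":0,"ay":0,"az":-0.15,"hand":1},{"tx":-0.885,"ty":-0.496,"tz":0,"ax":0,"ay":0,"az":-0.175,"hand":1},{"tx":-0.885,"ty":-0.496,"tz":0,"ax":0,"ay":0,"az":-0.175,"hand":1}]' >/dev/null
python3 -m creep '[{"tx":0,"ty":0,"tz":0,"ax":0,"ay":0,"az":0,"hand":1},{"tx":0,"ty":0,"tz":0,"ax":0,"ay":0,"az":0,"hand":1},{"tx":0,"ty":0,"tz":0,"ax":0,"ay":0,"az":0,"hand":1},{"tx":0,"ty":0,"tz":0,"ax":0,"ay":0,"az":0,"hand":1}]'
python3 - <<'E'
from bench import snapshot
from h import *
s=snapshot("scene"); P=cloud(s).reshape(-1,3)
q=P[np.hypot(P[:,0]-.631,P[:,1]+.0985)<.085]; print(np.histogram(q[:,2],np.arange(-.01,.2,.01))[0])
for lo,hi in((.073,.088),(.13,.155)):
    t=q[(q[:,2]>lo)&(q[:,2]<hi)];print(len(t),cv2.minAreaRect((t[:,:2]*1000).astype(np.float32)),np.median(t[:,2]))
E
```

```text
t: 10.97
ee_pos: [0.6302, -0.0985, 0.1495]
orientation: [[-0.94, -0.341, 0.001], [-0.341, 0.94, -0.0], [-0.001, -0.0, -1.0]]
wrist_force: [0.1, -0.5, -1.8]
gripper_width: 0.0163
grip_force: 78.6
[ 298  706  189  185  234  561  335  267  327  111    0    0    0    0
    4 1060   32   59  116   45]
353 ((632.6522216796875, -98.17829895019531), (131.67393493652344, 81.88816833496094), 20.15643882751465) 0.07892366334443877
1077 ((629.3387451171875, -99.4119644165039), (138.03396606445312, 86.04029846191406), 19.582866668701172) 0.1453586061208039
```

```bash

python3 -m creep '[{"tx":-0.03,"ty":0,"tz":0,"ax":0,"ay":0,"az":0,"hand":1},{"tx":-0.03,"ty":0,"tz":0.15,"ax":0,"ay":0,"az":0,"hand":1},{"tx":-0.03,"ty":0,"tz":0.3,"ax":0,"ay":0,"az":0,"hand":1},{"tx":-0.03,"ty":0,"tz":0.4,"ax":0,"ay":0,"az":0,"hand":1},{"tx":-0.03,"ty":0,"tz":0.45,"ax":0,"ay":0,"az":0,"hand":1}]' 
python3 -m creep '[{"tx":0,"ty":0,"tz":0.02,"ax":0,"ay":0,"az":0,"hand":1},{"tx":0,"ty":0,"tz":0.04,"ax":0,"ay":0,"az":0,"hand":1},{"tx":0,"ty":0,"tz":0.06,"ax":0,"ay":0,"az":0,"hand":1},{"tx":0,"ty":0,"tz":0.08,"ax":0,"ay":0,"az":0,"hand":1},{"tx":0,"ty":0,"tz":0.09,"ax":0,"ay":0,"az":0,"hand":1}]'
python3 -m creep '[{"tx":0,"ty":0,"tz":0.01,"ax":0,"ay":0,"az":0,"hand":1},{"tx":0,"ty":0,"tz":0.03,"ax":0,"ay":0,"az":0,"hand":1},{"tx":0,"ty":0,"tz":0.04,"ax":0,"ay":0,"az":0,"hand":1},{"tx":0,"ty":0,"tz":0.05,"ax":0,"ay":0,"az":0,"hand":1},{"tx":0,"ty":0,"tz":0.05,"ax":0,"ay":0,"az":0,"hand":1}]'
```

```text
t: 11.43
ee_pos: [0.6326, -0.0975, 0.1019]
orientation: [[-0.94, -0.341, -0.003], [-0.341, 0.94, 0.001], [0.002, 0.002, -1.0]]
wrist_force: [-0.0, 0.3, -2.4]
gripper_width: 0.0169
grip_force: 78.6
t: 11.85
ee_pos: [0.6335, -0.0979, 0.0951]
orientation: [[-0.94, -0.341, 0.001], [-0.341, 0.94, -0.0], [-0.001, -0.0, -1.0]]
wrist_force: [-0.8, -0.1, -1.5]
gripper_width: 0.0166
grip_force: 78.6
t: 12.27
ee_pos: [0.6332, -0.0978, 0.0895]
orientation: [[-0.94, -0.341, -0.0], [-0.341, 0.94, 0.0], [0.0, 0.0, -1.0]]
wrist_force: [-1.0, -1.1, -1.9]
gripper_width: 0.0168
grip_force: 78.6
```

```bash

python3 -m creep '[{"tx":0,"ty":0,"tz":0.005,"ax":0,"ay":0,"az":0,"hand":1},{"tx":0,"ty":0,"tz":0.01,"ax":0,"ay":0,"az":0,"hand":1},{"tx":0,"ty":0,"tz":0.015,"ax":0,"ay":0,"az":0,"hand":1},{"tx":0,"ty":0,"tz":0.015,"ax":0,"ay":0,"az":0,"hand":1}]'
```

```text
t: 12.6
ee_pos: [0.6334, -0.0979, 0.0893]
orientation: [[-0.94, -0.341, 0.001], [-0.341, 0.94, -0.0], [-0.001, -0.0, -1.0]]
wrist_force: [-3.8, 1.2, 5.0]
gripper_width: 0.0168
grip_force: 79.5
```

```bash

python3 -m creep '[{"tx":0,"ty":0,"tz":0,"ax":0,"ay":0,"az":0,"hand":-0.3},{"tx":0,"ty":0,"tz":0,"ax":0,"ay":0,"az":0,"hand":-0.3},{"tx":0,"ty":0,"tz":0,"ax":0,"ay":0,"az":0,"hand":-0.3},{"tx":0,"ty":0,"tz":-0.2,"ax":0,"ay":0,"az":0,"hand":-0.3},{"tx":0,"ty":0,"tz":-0.55,"ax":0,"ay":0,"az":0,"hand":-0.3}]' >/dev/null
python3 -m creep '[{"tx":0,"ty":0,"tz":-0.3,"ax":0,"ay":0,"az":0.05,"hand":-0.3},{"tx":0,"ty":0,"tz":-0.6,"ax":0,"ay":0,"az":0.1,"hand":-0.3},{"tx":0,"ty":0,"tz":-0.8,"ax":0,"ay":0,"az":0.16,"hand":-0.3},{"tx":0,"ty":0,"tz":-0.8,"ax":0,"ay":0,"az":0.175,"hand":-0.3},{"tx":0,"ty":0,"tz":-0.8,"ax":0,"ay":0,"az":0.175,"hand":-0.3}]' >/dev/null
python3 -m creep '[{"tx":0,"ty":-0.3,"tz":0,"ax":0,"ay":0,"az":0,"hand":-0.3},{"tx":0.14,"ty":-0.6,"tz":0,"ax":0,"ay":0,"az":0,"hand":-0.3},{"tx":0.14,"ty":-0.9,"tz":0,"ax":0,"ay":0,"az":0,"hand":-0.3},{"tx":0.14,"ty":-1,"tz":0,"ax":0,"ay":0,"az":0,"hand":-0.3}]' >/dev/null
python3 -m creep '[{"tx":0,"ty":-0.3,"tz":0,"ax":0,"ay":0,"az":0,"hand":-0.3},{"tx":0.14,"ty":-0.6,"tz":0,"ax":0,"ay":0,"az":0,"hand":-0.3},{"tx":0.14,"ty":-0.9,"tz":0,"ax":0,"ay":0,"az":0,"hand":-0.3},{"tx":0.14,"ty":-1,"tz":0,"ax":0,"ay":0,"az":0,"hand":-0.3}]' >/dev/null
python3 -m creep '[{"tx":0,"ty":-0.2,"tz":0,"ax":0,"ay":0,"az":0,"hand":-0.3},{"tx":0,"ty":-0.415,"tz":0,"ax":0,"ay":0,"az":0,"hand":-0.3},{"tx":0,"ty":-0.415,"tz":0,"ax":0,"ay":0,"az":0,"hand":-0.3},{"tx":0,"ty":-0.415,"tz":0,"ax":0,"ay":0,"az":0,"hand":-0.3},{"tx":0,"ty":-0.415,"tz":0,"ax":0,"ay":0,"az":0,"hand":-0.3}]'
python3 - <<'E'
from bench import snapshot
from h import *
s=snapshot("scene"); P=cloud(s).reshape(-1,3)
for nm,x,y,r,lo,hi in [("rdknob",.606,-.339,.03,.14,.17),("rdplate",.606,-.339,.085,.116,.135),("ob",.633,-.098,.08,.076,.097)]:
    q=P[(np.hypot(P[:,0]-x,P[:,1]-y)<r)&(P[:,2]>lo)&(P[:,2]<hi)];R=cv2.minAreaRect((q[:,:2]*1000).astype(np.float32))
    print(nm,len(q),R,np.median(q[:,2]))
a=s["img"][255:405,70:310,::-1]
cv2.imwrite("pics/g4.png",cv2.resize(a,None,fx=3,fy=3,interpolation=cv2.INTER_CUBIC))
E
```

```text
t: 14.52
ee_pos: [0.6052, -0.3382, 0.2225]
orientation: [[-1.0, 0.0, -0.001], [0.0, 1.0, 0.001], [0.001, 0.001, -1.0]]
wrist_force: [-0.6, -0.5, 0.3]
gripper_width: 0.0556
grip_force: 0.0
rdknob 97 ((611.4986572265625, -339.4406433105469), (18.995800018310547, 23.771005630493164), 4.108061790466309) 0.15080453766916602
rdplate 2269 ((606.572021484375, -338.4933166503906), (134.00267028808594, 134.47113037109375), 72.8861312866211) 0.12530909303364315
ob 1244 ((632.8528442382812, -98.60395812988281), (136.34317016601562, 85.8699951171875), 19.68370246887207) 0.08582337486966841
```

View pics/g4.png

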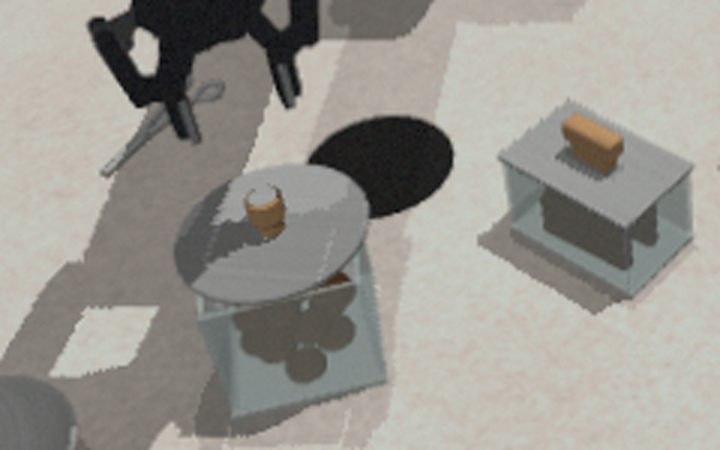

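The oblong lid is flat on its jar at (596,160). The round lid's knob, at (265,208), is under the gripper. Descending onto it.

```bash

python3 -m creep '[{"tx":0,"ty":-0.01,"tz":0.2,"ax":0,"ay":0,"az":0,"hand":-0.3},{"tx":0,"ty":-0.01,"tz":0.5,"ax":0,"ay":0,"az":0,"hand":-0.3},{"tx":0,"ty":-0.01,"tz":0.75,"ax":0,"ay":0,"az":0,"hand":-0.3},{"tx":0,"ty":-0.01,"tz":0.82,"ax":0,"ay":0,"az":0,"hand":-0.3},{"tx":0,"ty":-0.01,"tz":0.82,"ax":0,"ay":0,"az":0,"hand":-0.3}]' >/dev/null
python3 -m creep '[{"tx":0,"ty":0,"tz":0.05,"ax":0,"ay":0,"az":0,"hand":-0.3},{"tx":0,"ty":0,"tz":0.1,"ax":0,"ay":0,"az":0,"hand":-0.3},{"tx":0,"ty":0,"tz":0.1,"ax":0,"ay":0,"az":0,"hand":-0.3},{"tx":0,"ty":0,"tz":0.1,"ax":0,"ay":0,"az":0,"hand":-0.3}]'
```

```text
t: 15.32
ee_pos: [0.6052, -0.3404, 0.1322]
orientation: [[-1.0, 0.002, 0.001], [0.002, 1.0, -0.001], [-0.001, -0.001, -1.0]]
wrist_force: [-0.3, -0.7, 0.2]
gripper_width: 0.0557
grip_force: 0.0
```

```bash

python3 -m creep '[{"tx":0,"ty":0.01,"tz":0.03,"ax":0,"ay":0,"az":0,"hand":0.1},{"tx":0,"ty":0.01,"tz":0.03,"ax":0,"ay":0,"az":0,"hand":0.3},{"tx":0,"ty":0.01,"tz":0.03,"ax":0,"ay":0,"az":0,"hand":0.5},{"tx":0,"ty":0.01,"tz":0.03,"ax":0,"ay":0,"az":0,"hand":1},{"tx":0,"ty":0.01,"tz":0.03,"ax":0,"ay":0,"az":0,"hand":1}]' 80
python3 -m creep '[{"tx":0,"ty":0,"tz":0,"ax":0,"ay":0,"az":0,"hand":1},{"tx":0,"ty":0,"tz":0,"ax":0,"ay":0,"az":0,"hand":1},{"tx":0,"ty":0,"tz":0,"ax":0,"ay":0,"az":0,"hand":1}]'
python3 -m creep '[{"tx":0,"ty":0,"tz":-0.05,"ax":0,"ay":0,"az":0,"hand":1},{"tx":0,"ty":0,"tz":-0.2,"ax":0,"ay":0,"az":0,"hand":1},{"tx":0,"ty":0,"tz":-0.4,"ax":0,"ay":0,"az":0,"hand":1},{"tx":0,"ty":0,"tz":-0.5,"ax":0,"ay":0,"az":0,"hand":1},{"tx":0,"ty":0,"tz":-0.5,"ax":0,"ay":0,"az":0,"hand":1}]'
```

```text
t: 15.73
ee_pos: [0.605, -0.3393, 0.1287]
orientation: [[-1.0, 0.002, 0.0], [0.002, 1.0, -0.0], [-0.0, -0.0, -1.0]]
wrist_force: [0.1, 0.8, 1.4]
gripper_width: 0.0225
grip_force: 78.2
t: 15.98
ee_pos: [0.605, -0.3393, 0.1286]
orientation: [[-1.0, 0.002, 0.0], [0.002, 1.0, -0.0], [-0.0, -0.0, -1.0]]
wrist_force: [0.1, 0.5, 2.0]
gripper_width: 0.0226
grip_force: 78.2
t: 16.4
ee_pos: [0.6057, -0.3399, 0.1815]
orientation: [[-1.0, 0.002, 0.004], [0.002, 1.0, -0.003], [-0.004, -0.003, -1.0]]
wrist_force: [-0.5, -0.2, -2.1]
gripper_width: 0.0222
grip_force: 78.6
```

```bash

python3 -m creep '[{"tx":0.15,"ty":0.1,"tz":0,"ax":0,"ay":0,"az":0,"hand":1},{"tx":0.4,"ty":0.3,"tz":0,"ax":0,"ay":0,"az":0,"hand":1},{"tx":0.65,"ty":0.5,"tz":0,"ax":0,"ay":0,"az":0,"hand":1},{"tx":0.8,"ty":0.6,"tz":0,"ax":0,"ay":0,"az":0,"hand":1}]' >/dev/null
python3 -m creep '[{"tx":0.25,"ty":0.2,"tz":0,"ax":0,"ay":0,"az":0,"hand":1},{"tx":0.5,"ty":0.4,"tz":0,"ax":0,"ay":0,"az":0,"hand":1},{"tx":0.76,"ty":0.59,"tz":0.2,"ax":0,"ay":0,"az":0,"hand":1},{"tx":0.76,"ty":0.59,"tz":0.5,"ax":0,"ay":0,"az":0,"hand":1},{"tx":0.76,"ty":0.59,"tz":0.8,"ax":0,"ay":0,"az":0,"hand":1}]' >/dev/null
python3 -m creep '[{"tx":0,"ty":0,"tz":0.2,"ax":0,"ay":0,"az":0,"hand":1},{"tx":0,"ty":0,"tz":0.4,"ax":0,"ay":0,"az":0,"hand":1},{"tx":0,"ty":0,"tz":0.55,"ax":0,"ay":0,"az":0,"hand":1},{"tx":0,"ty":0,"tz":0.6,"ax":0,"ay":0,"az":0,"hand":1},{"tx":0,"ty":0,"tz":0.6,"ax":0,"ay":0,"az":0,"hand":1}]'
python3 -m creep '[{"tx":0,"ty":0,"tz":0,"ax":0,"ay":0,"az":0,"hand":1},{"tx":0,"ty":0,"tz":0,"ax":0,"ay":0,"az":0,"hand":1},{"tx":0,"ty":0,"tz":0,"ax":0,"ay":0,"az":0,"hand":1}]'
```

```text
t: 17.57
ee_pos: [0.4478, -0.2193, 0.0362]
orientation: [[-1.0, 0.002, -0.004], [0.002, 1.0, 0.002], [0.004, 0.002, -1.0]]
wrist_force: [-1.0, 1.3, -2.6]
gripper_width: 0.0225
grip_force: 79.1
t: 17.82
ee_pos: [0.4498, -0.2204, 0.0395]
orientation: [[-1.0, 0.002, 0.002], [0.002, 1.0, -0.001], [-0.002, -0.001, -1.0]]
wrist_force: [0.4, 0.2, -3.0]
gripper_width: 0.0225
grip_force: 79.1
```

```bash

python3 -m creep '[{"tx":0,"ty":0,"tz":0.04,"ax":0,"ay":0,"az":0,"hand":1},{"tx":0,"ty":0,"tz":0.08,"ax":0,"ay":0,"az":0,"hand":1},{"tx":0,"ty":0,"tz":0.12,"ax":0,"ay":0,"az":0,"hand":1},{"tx":0,"ty":0,"tz":0.15,"ax":0,"ay":0,"az":0,"hand":1},{"tx":0,"ty":0,"tz":0.16,"ax":0,"ay":0,"az":0,"hand":1}]'
python3 -m creep '[{"tx":0,"ty":0,"tz":0.01,"ax":0,"ay":0,"az":0,"hand":1},{"tx":0,"ty":0,"tz":0.02,"ax":0,"ay":0,"az":0,"hand":1},{"tx":0,"ty":0,"tz":0.025,"ax":0,"ay":0,"az":0,"hand":1},{"tx":0,"ty":0,"tz":0.025,"ax":0,"ay":0,"az":0,"hand":1}]'
```

```text
t: 18.23
ee_pos: [0.4487, -0.2197, 0.0216]
orientation: [[-1.0, 0.002, -0.001], [0.002, 1.0, 0.001], [0.001, 0.001, -1.0]]
wrist_force: [-3.2, 1.2, 3.5]
gripper_width: 0.0222
grip_force: 79.8
t: 18.57
ee_pos: [0.4493, -0.2201, 0.0216]
orientation: [[-1.0, 0.002, 0.0], [0.002, 1.0, -0.0], [-0.0, -0.0, -1.0]]
wrist_force: [-7.5, 3.7, 12.5]
gripper_width: 0.0223
grip_force: 80.6
```

```bash

python3 -m creep '[{"tx":0,"ty":0,"tz":0,"ax":0,"ay":0,"az":0,"hand":-0.3},{"tx":0,"ty":0,"tz":0,"ax":0,"ay":0,"az":0,"hand":-0.3},{"tx":0,"ty":0,"tz":0,"ax":0,"ay":0,"az":0,"hand":-0.3},{"tx":0,"ty":0,"tz":-0.3,"ax":0,"ay":0,"az":0,"hand":-0.3},{"tx":0,"ty":0,"tz":-0.7,"ax":0,"ay":0,"az":0,"hand":-0.3}]' >/dev/null
python3 -m creep '[{"tx":0,"ty":0,"tz":-0.4,"ax":0,"ay":0,"az":0,"hand":-0.3},{"tx":0,"ty":0.2,"tz":-0.8,"ax":0,"ay":0,"az":0,"hand":-0.3},{"tx":-0.1,"ty":0.5,"tz":-1,"ax":0,"ay":0,"az":0,"hand":-0.3},{"tx":-0.2,"ty":0.8,"tz":-1,"ax":0,"ay":0,"az":0,"hand":-0.3},{"tx":-0.3,"ty":0.9,"tz":-1,"ax":0,"ay":0,"az":0,"hand":-0.3}]'
python3 -m creep '[{"tx":0,"ty":0.3,"tz":-0.3,"ax":0,"ay":0,"az":0,"hand":-0.3},{"tx":-0.1,"ty":0.6,"tz":-0.4,"ax":0,"ay":0,"az":0,"hand":-0.3},{"tx":-0.2,"ty":0.9,"tz":-0.4,"ax":0,"ay":0,"az":0,"hand":-0.3},{"tx":-0.3,"ty":1,"tz":-0.4,"ax":0,"ay":0,"az":0,"hand":-0.3}]' >/dev/null
python3 -m creep '[{"tx":0,"ty":0.3,"tz":0,"ax":0,"ay":0,"az":0,"hand":-0.3},{"tx":-0.1,"ty":0.6,"tz":0,"ax":0,"ay":0,"az":0,"hand":-0.3},{"tx":-0.2,"ty":0.9,"tz":0,"ax":0,"ay":0,"az":0,"hand":-0.3},{"tx":-0.3,"ty":1,"tz":0,"ax":0,"ay":0,"az":0,"hand":-0.3}]' >/dev/null
python3 -m creep '[{"tx":0,"ty":0.3,"tz":0,"ax":0,"ay":0,"az":0,"hand":-0.3},{"tx":-0.1,"ty":0.6,"tz":0,"ax":0,"ay":0,"az":0,"hand":-0.3},{"tx":-0.2,"ty":0.9,"tz":0,"ax":0,"ay":0,"az":0,"hand":-0.3},{"tx":-0.3,"ty":1,"tz":0,"ax":0,"ay":0,"az":0,"hand":-0.3}]' >/dev/null
python3 -m creep '[{"tx":0,"ty":0.3,"tz":0,"ax":0,"ay":0,"az":0,"hand":-0.3},{"tx":-0.1,"ty":0.6,"tz":0,"ax":0,"ay":0,"az":0,"hand":-0.3},{"tx":-0.2,"ty":0.9,"tz":0,"ax":0,"ay":0,"az":0,"hand":-0.3},{"tx":-0.3,"ty":1,"tz":0,"ax":0,"ay":0,"az":0,"hand":-0.3}]' >/dev/null
python3 -m creep '[{"tx":-0.13,"ty":0.3,"tz":0,"ax":0,"ay":0,"az":-0.05,"hand":-0.3},{"tx":-0.13,"ty":0.68,"tz":0,"ax":0,"ay":0,"az":-0.1,"hand":-0.3},{"tx":-0.13,"ty":0.68,"tz":0,"ax":0,"ay":0,"az":-0.14,"hand":-0.3},{"tx":-0.13,"ty":0.68,"tz":0,"ax":0,"ay":0,"az":-0.14,"hand":-0.3},{"tx":-0.13,"ty":0.68,"tz":0,"ax":0,"ay":0,"az":-0.14,"hand":-0.3}]'
python3 - <<'E'
from bench import snapshot
from h import *
for n in("top","scene"):
    s=snapshot(n); np.savez(n+"2.npz",**s); P=cloud(s).reshape(-1,3)
    for nm,x,y,r,lo,hi in [("sqjar",.605,-.335,.1,.103,.12),("rdjar",.605,.33,.1,.113,.126),("sqplate",.6125,.338,.1,.128,.142),("sqbar",.6125,.338,.04,.15,.175)]:
        q=P[(np.hypot(P[:,0]-x,P[:,1]-y)<r)&(P[:,2]>lo)&(P[:,2]<hi)]
        if len(q)>8: R=cv2.minAreaRect((q[:,:2]*1000).astype(np.float32)); print(n,nm,len(q),np.round(R[0],1),np.round(R[1],1),round(R[2],1))
E
```

```text
t: 19.4
ee_pos: [0.4806, -0.1276, 0.1924]
orientation: [[-1.0, 0.0, 0.005], [0.0, 1.0, -0.001], [-0.005, -0.001, -1.0]]
wrist_force: [-0.1, 0.3, -1.0]
gripper_width: 0.0554
grip_force: 0.0
t: 21.15
ee_pos: [0.6132, 0.3376, 0.2293]
orientation: [[-0.962, -0.272, -0.0], [-0.272, 0.962, -0.001], [0.0, -0.0, -1.0]]
wrist_force: [-0.6, -0.2, 0.8]
gripper_width: 0.0556
grip_force: 0.0
top sqjar 376 [ 603.6 -340.7] [112.4 113.1] 73.7
top rdjar 66 [604.6 335.5] [ 58.4 128.4] 23.4
top sqplate 735 [601.7 332.3] [ 80.5 144.8] 36.8
top sqbar 104 [603.  336.2] [34.9 18.1] 15.2
scene sqjar 569 [ 607.4 -339.1] [109.6 114.3] 73.6
scene rdjar 142 [640.9 316.3] [127.6  65.7] 51.3
scene sqplate 815 [615.1 338. ] [115.6 121. ] 15.9
scene sqbar 140 [615.8 338.7] [49.  23.4] 17.8
```

```bash

python3 -m creep '[{"tx":0,"ty":0,"tz":0.2,"ax":0,"ay":0,"az":0,"hand":-0.3},{"tx":0,"ty":0,"tz":0.5,"ax":0,"ay":0,"az":0,"hand":-0.3},{"tx":0,"ty":0,"tz":0.75,"ax":0,"ay":0,"az":0,"hand":-0.3},{"tx":0,"ty":0,"tz":0.8,"ax":0,"ay":0,"az":0,"hand":-0.3},{"tx":0,"ty":0,"tz":0.8,"ax":0,"ay":0,"az":0,"hand":-0.3}]' >/dev/null
python3 -m creep '[{"tx":0,"ty":0,"tz":0.03,"ax":0,"ay":0,"az":0,"hand":-0.3},{"tx":0,"ty":0,"tz":0.06,"ax":0,"ay":0,"az":0,"hand":-0.3},{"tx":0,"ty":0,"tz":0.06,"ax":0,"ay":0,"az":0,"hand":-0.3},{"tx":0,"ty":0,"tz":0.06,"ax":0,"ay":0,"az":0,"hand":-0.3}]'
```

```text
t: 22.0
ee_pos: [0.6135, 0.3378, 0.1452]
orientation: [[-0.962, -0.274, 0.002], [-0.274, 0.962, 0.001], [-0.002, 0.0, -1.0]]
wrist_force: [-0.5, 0.4, -1.1]
gripper_width: 0.0557
grip_force: 0.0
```

```bash

python3 -m creep '[{"tx":0,"ty":0,"tz":0.06,"ax":0,"ay":0,"az":0,"hand":0.1},{"tx":0,"ty":0,"tz":0.06,"ax":0,"ay":0,"az":0,"hand":0.3},{"tx":0,"ty":0,"tz":0.06,"ax":0,"ay":0,"az":0,"hand":0.5},{"tx":0,"ty":0,"tz":0.06,"ax":0,"ay":0,"az":0,"hand":0.7},{"tx":0,"ty":0,"tz":0.06,"ax":0,"ay":0,"az":0,"hand":1}]' 80
python3 -m creep '[{"tx":0,"ty":0,"tz":0,"ax":0,"ay":0,"az":0,"hand":1},{"tx":0,"ty":0,"tz":0,"ax":0,"ay":0,"az":0,"hand":1},{"tx":0,"ty":0,"tz":0,"ax":0,"ay":0,"az":0,"hand":1}]'
python3 -m creep '[{"tx":0,"ty":0,"tz":-0.05,"ax":0,"ay":0,"az":0,"hand":1},{"tx":0,"ty":0,"tz":-0.2,"ax":0,"ay":0,"az":0,"hand":1},{"tx":0,"ty":0,"tz":-0.45,"ax":0,"ay":0,"az":0,"hand":1},{"tx":0,"ty":0,"tz":-0.7,"ax":0,"ay":0,"az":0,"hand":1},{"tx":0,"ty":0,"tz":-0.7,"ax":0,"ay":0,"az":0,"hand":1}]'
```

```text
t: 22.42
ee_pos: [0.613, 0.3377, 0.1377]
orientation: [[-0.962, -0.275, -0.0], [-0.275, 0.962, -0.0], [0.0, 0.0, -1.0]]
wrist_force: [-0.3, 0.8, -0.5]
gripper_width: 0.0166
grip_force: 78.3
t: 22.67
ee_pos: [0.613, 0.3377, 0.1377]
orientation: [[-0.962, -0.275, -0.0], [-0.275, 0.962, -0.0], [0.0, 0.0, -1.0]]
wrist_force: [-0.5, -0.4, -2.4]
gripper_width: 0.017
grip_force: 78.3
t: 23.08
ee_pos: [0.6146, 0.3384, 0.2147]
orientation: [[-0.962, -0.275, 0.009], [-0.275, 0.962, 0.004], [-0.01, 0.002, -1.0]]
wrist_force: [0.0, -0.1, -0.4]
gripper_width: 0.0165
grip_force: 78.3
```

```bash

python3 -m creep '[{"tx":0,"ty":0,"tz":0,"ax":0,"ay":0,"az":0.05,"hand":1},{"tx":0,"ty":0,"tz":0,"ax":0,"ay":0,"az":0.11,"hand":1},{"tx":0,"ty":0,"tz":0,"ax":0,"ay":0,"az":0.17,"hand":1},{"tx":0,"ty":0,"tz":0,"ax":0,"ay":0,"az":0.23,"hand":1},{"tx":0,"ty":0,"tz":0,"ax":0,"ay":0,"az":0.281,"hand":1}]' >/dev/null
python3 -m creep '[{"tx":-0.05,"ty":-0.1,"tz":0,"ax":0,"ay":0,"az":0,"hand":1},{"tx":-0.15,"ty":-0.4,"tz":0,"ax":0,"ay":0,"az":0,"hand":1},{"tx":-0.2,"ty":-0.7,"tz":0,"ax":0,"ay":0,"az":0,"hand":1},{"tx":-0.26,"ty":-0.93,"tz":0,"ax":0,"ay":0,"az":0,"hand":1}]'
python3 -m creep '[{"tx":-0.1,"ty":-0.3,"tz":0,"ax":0,"ay":0,"az":0,"hand":1},{"tx":-0.15,"ty":-0.6,"tz":0,"ax":0,"ay":0,"az":0,"hand":1},{"tx":-0.26,"ty":-0.93,"tz":0,"ax":0,"ay":0,"az":0,"hand":1}]' >/dev/null
python3 -m creep '[{"tx":-0.1,"ty":-0.3,"tz":0,"ax":0,"ay":0,"az":0,"hand":1},{"tx":-0.15,"ty":-0.6,"tz":0,"ax":0,"ay":0,"az":0,"hand":1},{"tx":-0.26,"ty":-0.93,"tz":0,"ax":0,"ay":0,"az":0,"hand":1}]' >/dev/null
python3 -m creep '[{"tx":-0.1,"ty":-0.3,"tz":0,"ax":0,"ay":0,"az":0,"hand":1},{"tx":-0.15,"ty":-0.6,"tz":0,"ax":0,"ay":0,"az":0,"hand":1},{"tx":-0.26,"ty":-0.93,"tz":0,"ax":0,"ay":0,"az":0,"hand":1}]' >/dev/null
python3 -m creep '[{"tx":-0.1,"ty":-0.3,"tz":0,"ax":0,"ay":0,"az":0,"hand":1},{"tx":-0.15,"ty":-0.6,"tz":0,"ax":0,"ay":0,"az":0,"hand":1},{"tx":-0.26,"ty":-0.93,"tz":0,"ax":0,"ay":0,"az":0,"hand":1}]' >/dev/null
python3 -m creep '[{"tx":0,"ty":0,"tz":0,"ax":0,"ay":0,"az":0,"hand":1},{"tx":0,"ty":0,"tz":0,"ax":0,"ay":0,"az":0,"hand":1},{"tx":0,"ty":0,"tz":0,"ax":0,"ay":0,"az":0,"hand":1}]'
```

```text
t: 23.83
ee_pos: [0.6116, 0.2384, 0.2064]
orientation: [[-0.961, 0.277, -0.002], [0.277, 0.961, -0.001], [0.001, -0.002, -1.0]]
wrist_force: [0.6, 0.2, -3.1]
gripper_width: 0.017
grip_force: 78.7
t: 25.08
ee_pos: [0.6072, -0.1453, 0.2069]
orientation: [[-0.96, 0.279, -0.001], [0.279, 0.96, 0.001], [0.001, 0.0, -1.0]]
wrist_force: [1.0, -0.3, -3.9]
gripper_width: 0.0167
grip_force: 78.9
```

```bash

python3 -m creep '[{"tx":-0.1,"ty":-0.3,"tz":0,"ax":0,"ay":0,"az":0,"hand":1},{"tx":-0.15,"ty":-0.6,"tz":0,"ax":0,"ay":0,"az":0,"hand":1},{"tx":-0.26,"ty":-0.94,"tz":0,"ax":0,"ay":0,"az":0,"hand":1},{"tx":-0.26,"ty":-0.94,"tz":0,"ax":0,"ay":0,"az":0,"hand":1}]' >/dev/null
python3 -m creep '[{"tx":-0.1,"ty":-0.3,"tz":0,"ax":0,"ay":0,"az":0,"hand":1},{"tx":-0.15,"ty":-0.6,"tz":0,"ax":0,"ay":0,"az":0,"hand":1},{"tx":-0.26,"ty":-0.85,"tz":0,"ax":0,"ay":0,"az":0,"hand":1},{"tx":-0.26,"ty":-0.94,"tz":0,"ax":0,"ay":0,"az":0,"hand":1},{"tx":-0.26,"ty":-0.94,"tz":0,"ax":0,"ay":0,"az":0,"hand":1}]' >/dev/null
python3 -m creep '[{"tx":0,"ty":0,"tz":0.2,"ax":0,"ay":0,"az":0,"hand":1},{"tx":0,"ty":0,"tz":0.4,"ax":0,"ay":0,"az":0,"hand":1},{"tx":0,"ty":0,"tz":0.4,"ax":0,"ay":0,"az":0,"hand":1},{"tx":0,"ty":0,"tz":0.4,"ax":0,"ay":0,"az":0,"hand":1},{"tx":0,"ty":0,"tz":0.4,"ax":0,"ay":0,"az":0,"hand":1}]'
python3 - <<'E'
from bench import snapshot
from h import *
for n in("top","scene"):
    s=snapshot(n); np.savez(n+"3.npz",**s); P=cloud(s).reshape(-1,3)
    for nm,x,y,r,lo,hi in [("sqjar",.605,-.335,.1,.103,.12),("sqlid",.605,-.337,.09,.155,.174),("rdjar",.605,.33,.1,.113,.128),("rdknob",.449,-.22,.03,.03,.06)]:
        q=P[(np.hypot(P[:,0]-x,P[:,1]-y)<r)&(P[:,2]>lo)&(P[:,2]<hi)]
        if len(q)>8: R=cv2.minAreaRect((q[:,:2]*1000).astype(np.float32)); print(n,nm,len(q),np.round(R[0],1),np.round(R[1],1),round(R[2],1),np.median(q[:,2]).round(4))
E
```

```text
t: 26.25
ee_pos: [0.6057, -0.3391, 0.1693]
orientation: [[-0.961, 0.278, 0.001], [0.278, 0.961, -0.001], [-0.001, -0.0, -1.0]]
wrist_force: [-0.8, -0.9, -3.4]
gripper_width: 0.0168
grip_force: 79.5
top sqjar 144 [ 613.3 -309. ] [ 48.2 113.6] 76.3 0.1086
top sqlid 812 [ 603.  -339.4] [115.  115.4] 73.2 0.1662
top rdjar 376 [610.3 337. ] [126.5 128.6] 85.6 0.1193
top rdknob 36 [ 449.2 -220.1] [21.2 23. ] 1.1 0.0473
scene sqjar 331 [ 610.1 -339.5] [109.2 110.6] 73.3 0.1084
scene sqlid 1733 [ 607.1 -338.6] [115.7 118. ] 74.0 0.1677
scene rdjar 291 [617.  337.1] [128.2 130.6] 55.9 0.1169
scene rdknob 70 [ 451.8 -220.9] [24.7 23.2] 83.5 0.0433
```

```bash

python3 -m creep '[{"tx":0,"ty":-0.01,"tz":0.05,"ax":0,"ay":0,"az":0,"hand":1},{"tx":0,"ty":-0.01,"tz":0.15,"ax":0,"ay":0,"az":0,"hand":1},{"tx":0,"ty":-0.01,"tz":0.25,"ax":0,"ay":0,"az":0,"hand":1},{"tx":0,"ty":-0.01,"tz":0.34,"ax":0,"ay":0,"az":0,"hand":1},{"tx":0,"ty":-0.01,"tz":0.36,"ax":0,"ay":0,"az":0,"hand":1}]' 
python3 -m creep '[{"tx":0,"ty":0,"tz":0.02,"ax":0,"ay":0,"az":0,"hand":1},{"tx":0,"ty":0,"tz":0.04,"ax":0,"ay":0,"az":0,"hand":1},{"tx":0,"ty":0,"tz":0.06,"ax":0,"ay":0,"az":0,"hand":1},{"tx":0,"ty":0,"tz":0.07,"ax":0,"ay":0,"az":0,"hand":1},{"tx":0,"ty":0,"tz":0.08,"ax":0,"ay":0,"az":0,"hand":1}]'
python3 -m creep '[{"tx":0,"ty":0,"tz":0.01,"ax":0,"ay":0,"az":0,"hand":1},{"tx":0,"ty":0,"tz":0.02,"ax":0,"ay":0,"az":0,"hand":1},{"tx":0,"ty":0,"tz":0.03,"ax":0,"ay":0,"az":0,"hand":1},{"tx":0,"ty":0,"tz":0.04,"ax":0,"ay":0,"az":0,"hand":1},{"tx":0,"ty":0,"tz":0.05,"ax":0,"ay":0,"az":0,"hand":1}]'
```

```text
t: 26.77
ee_pos: [0.6036, -0.3405, 0.1281]
orientation: [[-0.96, 0.28, -0.004], [0.28, 0.96, 0.003], [0.005, 0.002, -1.0]]
wrist_force: [-0.0, 0.1, -4.0]
gripper_width: 0.0171
grip_force: 79.6
t: 27.18
ee_pos: [0.6048, -0.3412, 0.124]
orientation: [[-0.96, 0.28, 0.001], [0.28, 0.96, -0.0], [-0.001, -0.0, -1.0]]
wrist_force: [-0.3, 0.2, -3.0]
gripper_width: 0.0165
grip_force: 79.6
t: 27.6
ee_pos: [0.6047, -0.3411, 0.1187]
orientation: [[-0.96, 0.28, 0.0], [0.28, 0.96, 0.0], [-0.0, 0.0, -1.0]]
wrist_force: [-0.1, -0.3, -3.7]
gripper_width: 0.0168
grip_force: 79.6
```

```bash

python3 -m creep '[{"tx":0,"ty":0,"tz":0.006,"ax":0,"ay":0,"az":0,"hand":1},{"tx":0,"ty":0,"tz":0.012,"ax":0,"ay":0,"az":0,"hand":1},{"tx":0,"ty":0,"tz":0.018,"ax":0,"ay":0,"az":0,"hand":1},{"tx":0,"ty":0,"tz":0.024,"ax":0,"ay":0,"az":0,"hand":1},{"tx":0,"ty":0,"tz":0.024,"ax":0,"ay":0,"az":0,"hand":1}]'
```

```text
t: 28.02
ee_pos: [0.6048, -0.3412, 0.1177]
orientation: [[-0.96, 0.28, 0.001], [0.28, 0.96, -0.0], [-0.001, -0.0, -1.0]]
wrist_force: [-4.6, 2.7, 4.4]
gripper_width: 0.0171
grip_force: 80.7
```

```bash

python3 -m creep '[{"tx":0,"ty":0,"tz":0,"ax":0,"ay":0,"az":0,"hand":-0.3},{"tx":0,"ty":0,"tz":0,"ax":0,"ay":0,"az":0,"hand":-0.3},{"tx":0,"ty":0,"tz":0,"ax":0,"ay":0,"az":0,"hand":-0.3},{"tx":0,"ty":0,"tz":-0.3,"ax":0,"ay":0,"az":0,"hand":-0.3},{"tx":0,"ty":0,"tz":-0.6,"ax":0,"ay":0,"az":0,"hand":-0.3}]' 
python3 -m creep '[{"tx":0,"ty":0,"tz":-0.2,"ax":0,"ay":0,"az":-0.05,"hand":-0.3},{"tx":0,"ty":0,"tz":-0.2,"ax":0,"ay":0,"az":-0.1,"hand":-0.3},{"tx":0,"ty":0,"tz":-0.2,"ax":0,"ay":0,"az":-0.142,"hand":-0.3},{"tx":0,"ty":0,"tz":-0.2,"ax":0,"ay":0,"az":-0.142,"hand":-0.3}]' >/dev/null
python3 -m creep '[{"tx":0.25,"ty":0.2,"tz":0,"ax":0,"ay":0,"az":0,"hand":-0.3},{"tx":0.5,"ty":0.4,"tz":0,"ax":0,"ay":0,"az":0,"hand":-0.3},{"tx":0.78,"ty":0.6,"tz":0,"ax":0,"ay":0,"az":0,"hand":-0.3},{"tx":0.78,"ty":0.6,"tz":0,"ax":0,"ay":0,"az":0,"hand":-0.3}]' >/dev/null
python3 -m creep '[{"tx":0.25,"ty":0.2,"tz":0.1,"ax":0,"ay":0,"az":0,"hand":-0.3},{"tx":0.5,"ty":0.4,"tz":0.3,"ax":0,"ay":0,"az":0,"hand":-0.3},{"tx":0.775,"ty":0.61,"tz":0.5,"ax":0,"ay":0,"az":0,"hand":-0.3},{"tx":0.775,"ty":0.61,"tz":0.8,"ax":0,"ay":0,"az":0,"hand":-0.3},{"tx":0.775,"ty":0.61,"tz":0.8,"ax":0,"ay":0,"az":0,"hand":-0.3}]' >/dev/null
python3 -m creep '[{"tx":0,"ty":0,"tz":0,"ax":0,"ay":0,"az":0,"hand":-0.3},{"tx":0,"ty":0,"tz":0,"ax":0,"ay":0,"az":0,"hand":-0.3},{"tx":0,"ty":0,"tz":0,"ax":0,"ay":0,"az":0,"hand":-0.3}]'
python3 - <<'E'
from bench import snapshot
from h import *
s=snapshot("scene"); P=cloud(s).reshape(-1,3)
for nm,x,y,r,lo,hi in [("sqlid",.605,-.34,.09,.105,.124)]:
    q=P[(np.hypot(P[:,0]-x,P[:,1]-y)<r)&(P[:,2]>lo)&(P[:,2]<hi)]
    R=cv2.minAreaRect((q[:,:2]*1000).astype(np.float32)); print(nm,len(q),R,np.median(q[:,2]).round(4))
cv2.imwrite("pics/g5.png",cv2.resize(s["img"][255:405,70:310,::-1],None,fx=3,fy=3,interpolation=cv2.INTER_CUBIC))
E
```

```text
t: 28.43
ee_pos: [0.6038, -0.3405, 0.174]
orientation: [[-0.96, 0.28, -0.005], [0.28, 0.96, 0.003], [0.005, 0.002, -1.0]]
wrist_force: [0.9, -0.8, 0.2]
gripper_width: 0.0556
grip_force: 0.0
t: 29.77
ee_pos: [0.4508, -0.2212, 0.1185]
orientation: [[-1.0, 0.001, 0.003], [0.001, 1.0, -0.002], [-0.003, -0.002, -1.0]]
wrist_force: [1.2, -0.1, -0.2]
gripper_width: 0.0557
grip_force: 0.0
sqlid 2074 ((605.464599609375, -340.1022644042969), (115.17814636230469, 119.50806427001953), 73.80128479003906) 0.1152
```

View pics/g5.png

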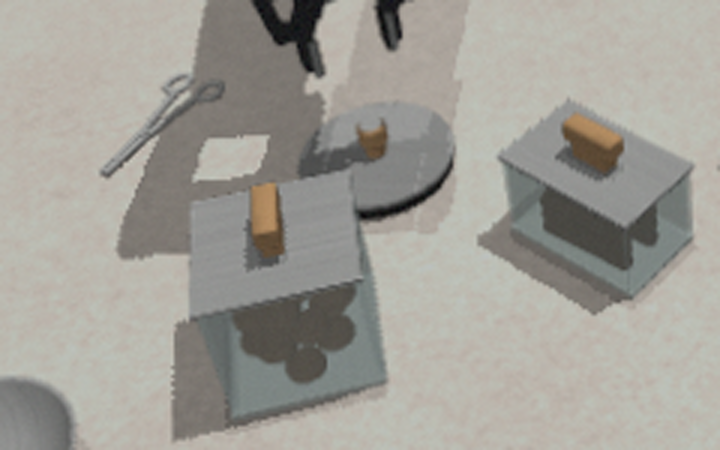

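The square lid sits flat on its jar (265,220; plate z = 0.115 m). The round lid is on the mat with its knob at (372,138). Fetching it now: about 97 mm down.

```bash

python3 -m creep '[{"tx":0.01,"ty":0.01,"tz":0.2,"ax":0,"ay":0,"az":0,"hand":-0.3},{"tx":0.01,"ty":0.01,"tz":0.5,"ax":0,"ay":0,"az":0,"hand":-0.3},{"tx":0.01,"ty":0.01,"tz":0.75,"ax":0,"ay":0,"az":0,"hand":-0.3},{"tx":0.01,"ty":0.01,"tz":0.88,"ax":0,"ay":0,"az":0,"hand":-0.3},{"tx":0.01,"ty":0.01,"tz":0.88,"ax":0,"ay":0,"az":0,"hand":-0.3}]' >/dev/null
python3 -m creep '[{"tx":0,"ty":0,"tz":0.02,"ax":0,"ay":0,"az":0,"hand":-0.3},{"tx":0,"ty":0,"tz":0.04,"ax":0,"ay":0,"az":0,"hand":-0.3},{"tx":0,"ty":0,"tz":0.04,"ax":0,"ay":0,"az":0,"hand":-0.3}]'
```

```text
t: 30.48
ee_pos: [0.4491, -0.2197, 0.0257]
orientation: [[-1.0, -0.0, 0.002], [-0.0, 1.0, -0.001], [-0.002, -0.001, -1.0]]
wrist_force: [-0.1, 0.2, -0.5]
gripper_width: 0.0554
grip_force: 0.0
```

```bash

python3 -m creep '[{"tx":0,"ty":0,"tz":0.035,"ax":0,"ay":0,"az":0,"hand":0.1},{"tx":0,"ty":0,"tz":0.035,"ax":0,"ay":0,"az":0,"hand":0.3},{"tx":0,"ty":0,"tz":0.035,"ax":0,"ay":0,"az":0,"hand":0.6},{"tx":0,"ty":0,"tz":0.035,"ax":0,"ay":0,"az":0,"hand":1},{"tx":0,"ty":0,"tz":0.035,"ax":0,"ay":0,"az":0,"hand":1}]' 80 >/dev/null
python3 -m creep '[{"tx":0,"ty":0,"tz":0,"ax":0,"ay":0,"az":0,"hand":1},{"tx":0,"ty":0,"tz":0,"ax":0,"ay":0,"az":0,"hand":1},{"tx":0,"ty":0,"tz":0,"ax":0,"ay":0,"az":0,"hand":1}]'
python3 -m creep '[{"tx":0,"ty":0,"tz":-0.1,"ax":0,"ay":0,"az":0,"hand":1},{"tx":0,"ty":0,"tz":-0.4,"ax":0,"ay":0,"az":0,"hand":1},{"tx":0,"ty":0,"tz":-0.7,"ax":0,"ay":0,"az":0,"hand":1},{"tx":0,"ty":0,"tz":-1,"ax":0,"ay":0,"az":0,"hand":1},{"tx":0,"ty":0,"tz":-1,"ax":0,"ay":0,"az":0,"hand":1}]' >/dev/null
python3 -m creep '[{"tx":0,"ty":0,"tz":-0.3,"ax":0,"ay":0,"az":0,"hand":1},{"tx":0,"ty":0,"tz":-0.6,"ax":0,"ay":0,"az":0,"hand":1},{"tx":0,"ty":0,"tz":-0.9,"ax":0,"ay":0,"az":0,"hand":1},{"tx":0,"ty":0,"tz":-0.9,"ax":0,"ay":0,"az":0,"hand":1},{"tx":0,"ty":0,"tz":-0.9,"ax":0,"ay":0,"az":0,"hand":1}]'
```

```text
t: 31.15
ee_pos: [0.4484, -0.2193, 0.0215]
orientation: [[-1.0, -0.0, 0.001], [-0.0, 1.0, -0.0], [-0.001, -0.0, -1.0]]
wrist_force: [-2.1, 0.0, 5.8]
gripper_width: 0.0227
grip_force: 78.3
t: 31.98
ee_pos: [0.4486, -0.2194, 0.2119]
orientation: [[-1.0, -0.0, 0.002], [-0.0, 1.0, -0.001], [-0.002, -0.001, -1.0]]
wrist_force: [0.5, -0.6, -3.8]
gripper_width: 0.0224
grip_force: 79.1
```

```bash

python3 -m creep '[{"tx":-0.05,"ty":0.15,"tz":0,"ax":0,"ay":0,"az":0,"hand":1},{"tx":-0.1,"ty":0.4,"tz":0,"ax":0,"ay":0,"az":0,"hand":1},{"tx":-0.2,"ty":0.7,"tz":0,"ax":0,"ay":0,"az":0,"hand":1},{"tx":-0.27,"ty":0.93,"tz":0,"ax":0,"ay":0,"az":0,"hand":1}]' >/dev/null
python3 -m creep '[{"tx":-0.1,"ty":0.3,"tz":0,"ax":0,"ay":0,"az":0,"hand":1},{"tx":-0.2,"ty":0.6,"tz":0,"ax":0,"ay":0,"az":0,"hand":1},{"tx":-0.28,"ty":0.93,"tz":0,"ax":0,"ay":0,"az":0,"hand":1}]' >/dev/null
python3 -m creep '[{"tx":-0.1,"ty":0.3,"tz":0,"ax":0,"ay":0,"az":0,"hand":1},{"tx":-0.2,"ty":0.6,"tz":0,"ax":0,"ay":0,"az":0,"hand":1},{"tx":-0.28,"ty":0.93,"tz":0,"ax":0,"ay":0,"az":0,"hand":1}]' >/dev/null
python3 -m creep '[{"tx":-0.1,"ty":0.3,"tz":0,"ax":0,"ay":0,"az":0,"hand":1},{"tx":-0.2,"ty":0.6,"tz":0,"ax":0,"ay":0,"az":0,"hand":1},{"tx":-0.28,"ty":0.93,"tz":0,"ax":0,"ay":0,"az":0,"hand":1}]' >/dev/null
python3 -m creep '[{"tx":-0.1,"ty":0.3,"tz":0,"ax":0,"ay":0,"az":0,"hand":1},{"tx":-0.2,"ty":0.6,"tz":0,"ax":0,"ay":0,"az":0,"hand":1},{"tx":-0.28,"ty":0.93,"tz":0,"ax":0,"ay":0,"az":0,"hand":1}]' >/dev/null
python3 -m creep '[{"tx":-0.1,"ty":0.3,"tz":0,"ax":0,"ay":0,"az":0,"hand":1},{"tx":-0.2,"ty":0.6,"tz":0,"ax":0,"ay":0,"az":0,"hand":1},{"tx":-0.26,"ty":0.85,"tz":0,"ax":0,"ay":0,"az":0,"hand":1},{"tx":-0.26,"ty":0.92,"tz":0,"ax":0,"ay":0,"az":0,"hand":1},{"tx":-0.26,"ty":0.92,"tz":0,"ax":0,"ay":0,"az":0,"hand":1}]' >/dev/null
python3 -m creep '[{"tx":0,"ty":0,"tz":0,"ax":0,"ay":0,"az":0,"hand":1},{"tx":0,"ty":0,"tz":0,"ax":0,"ay":0,"az":0,"hand":1},{"tx":0,"ty":0,"tz":0,"ax":0,"ay":0,"az":0,"hand":1},{"tx":0,"ty":0,"tz":0,"ax":0,"ay":0,"az":0,"hand":1}]'
python3 - <<'E'
from bench import snapshot
from h import *
for n in("top","scene"):
    s=snapshot(n); P=cloud(s).reshape(-1,3)
    for nm,x,y,r,lo,hi in [("rdjar",.6135,.337,.1,.112,.128),("rdlid",.613,.337,.1,.19,.214)]:
        q=P[(np.hypot(P[:,0]-x,P[:,1]-y)<r)&(P[:,2]>lo)&(P[:,2]<hi)]
        if len(q)>8: R=cv2.minAreaRect((q[:,:2]*1000).astype(np.float32)); print(n,nm,len(q),np.round(R[0],1),np.round(R[1],1),round(R[2],1),np.median(q[:,2]).round(4))
E
```

```text
t: 34.07
ee_pos: [0.6132, 0.3367, 0.2112]
orientation: [[-1.0, 0.001, 0.0], [0.001, 1.0, 0.0], [-0.0, 0.0, -1.0]]
wrist_force: [-0.1, -0.2, -2.0]
gripper_width: 0.0221
grip_force: 79.3
top rdjar 54 [584.3 317.2] [ 32.2 123.1] 38.3 0.1193
top rdlid 955 [596.1 324.4] [ 92.5 131.2] 34.5 0.2073
scene rdjar 313 [617.2 337.8] [129.9 129. ] 89.0 0.117
scene rdlid 885 [620.6 333.7] [133.2 129.1] 43.7 0.2062
```

```bash
python3 - <<'E'
from bench import snapshot
from h import *
from scipy.optimize import least_squares
s=snapshot("scene"); P=cloud(s).reshape(-1,3)
for nm,lo,hi,r in [("jar",.112,.128,65),("lid",.19,.214,67)]:
    q=P[(np.hypot(P[:,0]-.615,P[:,1]-.336)<.1)&(P[:,2]>lo)&(P[:,2]<hi)][:,:2]*1000
    h=cv2.convexHull(q.astype(np.float32)).reshape(-1,2)
    f=least_squares(lambda p:np.hypot(*(h-p[:2]).T)-p[2],[615,336,r],loss="soft_l1",f_scale=1)
    print(nm,f.x.round(1),np.c_[np.degrees(np.arctan2(*(h-f.x[:2]).T[::-1])).round(),f.fun.round(1)].tolist())
cv2.imwrite("pics/g6.png",cv2.resize(s["img"][170:310,320:480,::-1],None,fx=4,fy=4,interpolation=cv2.INTER_CUBIC))
E
```

```text
jar [616.6 337.4  65.5] [[4.0, -0.0], [18.0, -1.4], [23.0, -1.3], [31.0, -1.1], [63.0, 0.4], [88.0, 0.2], [101.0, -0.2], [110.0, 1.7], [124.0, 3.8], [133.0, 0.7], [165.0, -0.4], [178.0, -1.1], [-168.0, -1.2], [-161.0, 0.1], [-147.0, -0.2], [-133.0, -0.1], [-128.0, -0.3], [-115.0, -0.9], [-100.0, 1.1], [-84.0, 2.2], [-71.0, -0.2], [-55.0, 0.3], [-46.0, 0.6], [-26.0, 1.7], [-20.0, 0.2], [-2.0, -0.9]]
lid [617.3 336.9  67.1] [[7.0, 0.8], [17.0, -0.5], [22.0, -0.6], [29.0, -0.4], [39.0, -0.3], [44.0, -0.5], [49.0, -0.3], [59.0, -1.2], [67.0, -0.9], [80.0, 1.5], [96.0, 1.0], [99.0, 1.6], [110.0, 0.6], [160.0, 0.6], [173.0, 1.6], [-168.0, -0.8], [-163.0, -1.4], [-148.0, -0.8], [-137.0, -0.6], [-131.0, -1.0], [-122.0, -0.2], [-121.0, -0.2], [-113.0, -0.4], [-104.0, 0.8], [-92.0, 1.2], [-76.0, 2.2], [-53.0, 3.2], [-29.0, 0.1], [-25.0, -0.3], [-13.0, -0.2], [-8.0, 0.2]]
```

View pics/g6.png

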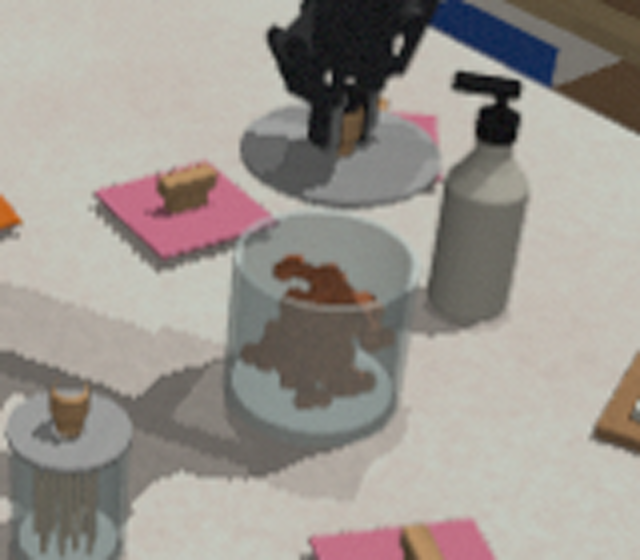

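The circle fits show the held lid (340,150) and the open round jar (325,265) aligned within 1 mm, with the pump bottle clear to the right. Lowering now.

```bash

python3 -m creep '[{"tx":0,"ty":0,"tz":0.1,"ax":0,"ay":0,"az":0,"hand":1},{"tx":0,"ty":0,"tz":0.3,"ax":0,"ay":0,"az":0,"hand":1},{"tx":0,"ty":0,"tz":0.5,"ax":0,"ay":0,"az":0,"hand":1},{"tx":0,"ty":0,"tz":0.62,"ax":0,"ay":0,"az":0,"hand":1},{"tx":0,"ty":0,"tz":0.68,"ax":0,"ay":0,"az":0,"hand":1}]' 
python3 -m creep '[{"tx":0,"ty":0,"tz":0.02,"ax":0,"ay":0,"az":0,"hand":1},{"tx":0,"ty":0,"tz":0.04,"ax":0,"ay":0,"az":0,"hand":1},{"tx":0,"ty":0,"tz":0.06,"ax":0,"ay":0,"az":0,"hand":1},{"tx":0,"ty":0,"tz":0.07,"ax":0,"ay":0,"az":0,"hand":1},{"tx":0,"ty":0,"tz":0.08,"ax":0,"ay":0,"az":0,"hand":1}]'
python3 -m creep '[{"tx":0,"ty":0,"tz":0.01,"ax":0,"ay":0,"az":0,"hand":1},{"tx":0,"ty":0,"tz":0.02,"ax":0,"ay":0,"az":0,"hand":1},{"tx":0,"ty":0,"tz":0.03,"ax":0,"ay":0,"az":0,"hand":1},{"tx":0,"ty":0,"tz":0.04,"ax":0,"ay":0,"az":0,"hand":1},{"tx":0,"ty":0,"tz":0.05,"ax":0,"ay":0,"az":0,"hand":1}]'
```

```text
t: 34.63
ee_pos: [0.612, 0.3373, 0.1394]
orientation: [[-1.0, -0.0, -0.004], [-0.0, 1.0, -0.002], [0.004, -0.002, -1.0]]
wrist_force: [-0.2, -0.2, -3.4]
gripper_width: 0.0221
grip_force: 79.2
t: 35.05
ee_pos: [0.6134, 0.338, 0.1358]
orientation: [[-1.0, -0.0, 0.001], [-0.0, 1.0, 0.001], [-0.001, 0.001, -1.0]]
wrist_force: [0.1, 0.1, -3.3]
gripper_width: 0.0221
grip_force: 79.2
t: 35.47
ee_pos: [0.6131, 0.3379, 0.1299]
orientation: [[-1.0, -0.0, 0.0], [-0.0, 1.0, 0.0], [-0.0, 0.0, -1.0]]
wrist_force: [-0.8, -0.3, -3.7]
gripper_width: 0.0224
grip_force: 79.2
```

```bash

python3 -m creep '[{"tx":0,"ty":0,"tz":0.008,"ax":0,"ay":0,"az":0,"hand":1},{"tx":0,"ty":0,"tz":0.016,"ax":0,"ay":0,"az":0,"hand":1},{"tx":0,"ty":0,"tz":0.022,"ax":0,"ay":0,"az":0,"hand":1},{"tx":0,"ty":0,"tz":0.028,"ax":0,"ay":0,"az":0,"hand":1},{"tx":0,"ty":0,"tz":0.028,"ax":0,"ay":0,"az":0,"hand":1}]'
```

```text
t: 35.88
ee_pos: [0.6131, 0.3379, 0.1285]
orientation: [[-1.0, -0.0, 0.001], [-0.0, 1.0, 0.0], [-0.001, 0.0, -1.0]]
wrist_force: [-5.0, -2.6, 5.5]
gripper_width: 0.0224
grip_force: 80.0
```

Seated at exactly the home height. Releasing, rising, backing off and checking all four.

```bash

python3 -m creep '[{"tx":0,"ty":0,"tz":0,"ax":0,"ay":0,"az":0,"hand":-0.3},{"tx":0,"ty":0,"tz":0,"ax":0,"ay":0,"az":0,"hand":-0.3},{"tx":0,"ty":0,"tz":0,"ax":0,"ay":0,"az":0,"hand":-0.3},{"tx":0,"ty":0,"tz":-0.3,"ax":0,"ay":0,"az":0,"hand":-0.3},{"tx":0,"ty":0,"tz":-0.6,"ax":0,"ay":0,"az":0,"hand":-0.3}]' >/dev/null
python3 -m creep '[{"tx":0,"ty":0,"tz":-0.3,"ax":0,"ay":0,"az":0,"hand":-0.3},{"tx":0.3,"ty":0,"tz":-0.6,"ax":0,"ay":0,"az":0,"hand":-0.3},{"tx":0.6,"ty":0,"tz":-0.6,"ax":0,"ay":0,"az":0,"hand":-0.3},{"tx":0.9,"ty":0,"tz":-0.6,"ax":0,"ay":0,"az":0,"hand":-0.3},{"tx":1,"ty":0,"tz":-0.6,"ax":0,"ay":0,"az":0,"hand":-0.3}]' >/dev/null
python3 -m creep '[{"tx":0.3,"ty":0,"tz":0,"ax":0,"ay":0,"az":0,"hand":-0.3},{"tx":0.6,"ty":0,"tz":0,"ax":0,"ay":0,"az":0,"hand":-0.3},{"tx":0.8,"ty":0,"tz":0,"ax":0,"ay":0,"az":0,"hand":-0.3},{"tx":0.8,"ty":0,"tz":0,"ax":0,"ay":0,"az":0,"hand":-0.3},{"tx":0.8,"ty":0,"tz":0,"ax":0,"ay":0,"az":0,"hand":-0.3}]'
python3 - <<'E'
from bench import snapshot
from h import *
for n in("top","scene"):
    s=snapshot(n); P=cloud(s).reshape(-1,3)
    for nm,x,y,r,z in [("rd",.613,.337,.055,.125),("sq",.6055,-.34,.05,.115),("sm",.6455,.093,.033,.1),("ob",.631,-.0985,.036,.085)]:
        q=P[(np.hypot(P[:,0]-x,P[:,1]-y)<r)&(abs(P[:,2]-z)<.01)]
        print(n,nm,len(q),np.median(q[:,2]).round(4),(np.linalg.lstsq(np.c_[q[:,:2]-[x,y],np.ones(len(q))],q[:,2],rcond=None)[0]).round(4))
cv2.imwrite("pics/end.png",s["img"][:,:,::-1])
E
```

```text
t: 37.13
ee_pos: [0.4327, 0.3381, 0.2477]
orientation: [[-1.0, -0.001, 0.001], [-0.001, 1.0, 0.001], [-0.001, 0.001, -1.0]]
wrist_force: [1.0, -0.1, -0.5]
gripper_width: 0.0557
grip_force: 0.0
top rd 1431 0.1249 [ 0.0022 -0.0019  0.1248]
top sq 1002 0.1146 [-0.0059  0.0031  0.1147]
top sm 473 0.0997 [-0.0044  0.002   0.0996]
top ob 437 0.0845 [-0.0001 -0.0069  0.0847]
scene rd 608 0.1236 [0.0026 0.0006 0.1237]
scene sq 1081 0.1154 [-0.0033  0.005   0.1154]
scene sm 283 0.099 [ 0.0113 -0.0097  0.0992]
scene ob 338 0.0863 [0.0058 0.0025 0.0865]
```

View pics/end.png

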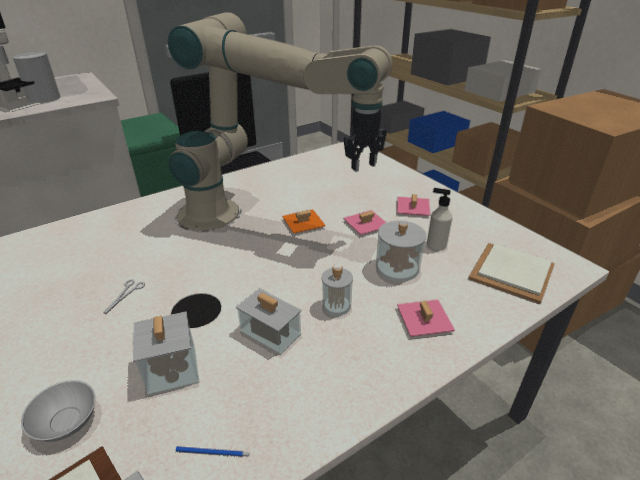

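All four lids lie flat on their own jars: round (401,240), small (337,280), oblong (269,310) and square (162,335). The arm is clear of everything.

```bash
python3 -c "
from bench import job;print(job.sign_off())"
```

```text
the job is handed in; nothing more can be done
None
```

All four lids are pushed home flat on the jars of their own shape, confirmed by depth readings from both cameras, and the job was handed in at about 37 s of the 120 s allowed; the sign-off gave no verdict.

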